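Cold hardness test of crated coupons

ROBOT

A 7-joint arm with a two-finger parallel gripper is mounted at the origin on a cart in front of the work surface, level with it; the furniture and walls round the work are solid. World frame = base frame: x ahead of the robot, y to its left, z up, the work surface at z = 0. Lengths are in m, angles in rad, forces in N, time in s.
With the tool pointing down it reaches from about 0.4 to 0.85 m from the base axis. Payload 6.9 kg.
Tool frame: the origin (TCP) lies at the very end of the fingers, on their centre line; the grasp point (between the pads) lies 19 mm behind it (r.pinch_z is the distance from the TCP to the grasp point, in m); z points along the fingers, y is the line along which they close (so a half turn about z gives the same grasp; the last joint's range is limited). The gripper opens to 85 mm and grips with 20 to 120 N. Pads are 22 mm wide; open, the fingers measure 114 mm over their backs; the gripper's body (76 mm by 85 mm) begins 54 mm behind the grasp point. The pads swing forward as they close: fully open they stand 13 mm farther back than shut.
Start: joints at [1.446, 0.507, -0.238, 1.5, 0.126, 1.149, -0.155], TCP at [0.142, -0.609, 0.231] pointing down, gripper open.
Joint ranges: [-3.08, 3.08], [-0.24, 2.05], [-1.43, 1.35], [0, 2.5], [-1.52, 4.66], [0.17, 1.96], [-2.89, 2.89]. Speed limits (rad/s): [2.39, 2.39, 3.14, 3.14, 3.14, 3.14, 3.14].

INTERFACE

Orientations are given as a unit quaternion [x, y, z, w].
In Python, from bench import sensors, vision, ticket, r gives the robot as it stands. The module is installed in compiled form; this text tells all that it offers.
- The arm moves only by the tool jog_arm, never from a script. Its argument "deltas" is a list of rows, each an object of numbers: "jaw": the opening, from -1 (shut) to 1 (fully open); "dx", "dy", "dz": the shift along the world's x, y, z in m; "yaw": the turn about the world's z in degrees. A call has 1 to 8 rows; each row is the pose to reach, as a shift and turn from the pose commanded when the call began; what a row does not reach only later rows make up. A row lasts 1/10 s, in which the tool goes at most 50 mm and 8.59 degrees, less where a joint would pass 70% of its speed; a pose out of reach is approached as far as the arm can. A call with a gripper value outside its range is refused whole. The fingers move at their own pace and stop on an object; "force" is the grip in N (left out, the last holds). Time passes only in rows, so rows that repeat a pose let the fingers close. It gives the time, the measured TCP pose, the force, the opening and the grip force at its end, in the units of the state.
- sensors.read_state(): the state, without advancing time (a new reading comes with each control period).
- vision.read_camera(name): name is "scene" or "side" or "wrist"; returns (picture, depth): 480x640x3 uint8, red, green, blue; 480x640 float32, m along the optical axis (not along the pixel's ray), 0 where there is no reading.
- vision.camera_params(name): a dict with "camera_matrix" (3x3 intrinsics, pixels), "origin" and "orientation" of the camera in the world; the wrist camera has in their place "mount" (4x4, takes a point from camera to tool coordinates, whose origin is the TCP and whose axes are the flange's). Camera axes: x right, y up, looking along -z (the intrinsics and any distortion apply to the point x, -y, -z); pixel columns grow to the right and rows downward; lengths in m; the calibration is good to about 2 mm. The wrist camera is an equidistant fisheye: a pixel r from the principal point sees the ray r / f radians off the axis. A picture is of the moment at which its call begins: read the wrist's pose just before it. camera_params takes no time and is no camera call.
- ticket.hand_in(): hands the job in; it is judged then, once.
The state is a dict: "time_s": time; "qpos": joint angles; "joint_velocities": joint speeds; "joint_efforts": joint torques, N m; "tcp_pos": TCP position; "ee_rot": TCP orientation; "wrist_force": force on the tool from outside, world axes, zero at the start; "ft_torque": the same for the moment, N m; "opening": opening from 0.0 (shut) to 1.0 (fully open); "gripper_force": force on a finger pad.
Only numpy, scipy, OpenCV 4.12 (cv2) and the standard library are available. Lean on these libraries where they do the work, as an engineer would, in place of code of your own. Each camera call takes 0.05 s, during which the arm holds its last target. There are 200 camera calls.

TASK

Pull the yellow retaining pin out of the crate's staple and put it down on the bench clear of the crate, then lift the blue lid off and set it flat on the middle of the black rubber mat. Test every coupon in the crate, in the order white, blue, black (one or two are there): lay it on the tester's anvil, slide it until its printed ring is under the indenter point, and push the red lever down firmly for about a second so that the indenter presses inside the ring. Finally all tested coupons lie flat inside the black tray, with the lever up again and the sample jars left undisturbed.

Things in the scene. Friction and masses are not known exactly. Their poses are not given: they have to be found in the camera images.
- crate: grey specimen crate, fixed; origin: centre of underside, +x its rear, -x its front (towards the robot). Base 188 x 180 x 8 mm; front and rear walls up to z 32, side walls to z 18 mm. Coupons lie along crate x at y = -57, 0 or 57 mm, undersides at z 24, in two notched bars at x = +-56 mm (12 mm thick); between the bars the fingers have 27 mm beside each coupon. Front lip 72 mm wide to x = -129 mm
- staple (a point): centre of the eye of the square steel staple that stands up on the crate's front lip, through the slot of the lid's hasp plate; the eye is 14 mm wide (crate y) and open along crate x, and its top bar reaches 30 mm above the bench
- lid: blue deep lid, 181 x 179 mm, 40 mm high plus handle, 0.4 kg, loose. Origin: centre of its lower rim; on the crate the rim is 8 mm above the bench, axes as the crate's. A slotted steel hasp plate, 64 mm wide, 4 mm thick, projects in front to x = -125 mm, over the staple with 5 mm of play. Held down by the pin; without it, lifts straight up
- lid_handle (a point): middle of the lid's black handle bar, 72 mm above the rim and over the lid's centre: bar 86 mm long along lid y, 14 mm thick along lid x, 12 mm high, 26 mm of free space below it
- pin: retaining pin: yellow pull grip 36 x 14 x 36 mm (x, y, z), with an 8 mm steel rod along +x out to x = 58 mm, its axis at z 16. Origin: centre of the grip's underside. At the start the grip stands on the bench, 44 mm in front of the staple, the rod through the eye; it comes out by a straight pull of 30 mm along its own -x. The bench ends 15 mm or more in front of it. 60 g
- mat: black ribbed rubber mat, 200 x 200 x 3 mm, fixed on the bench at the left; origin: centre of its underside. Empty: the place for the lid. Jars stand 30 mm or more behind it, a carton begins at its rear left corner; keep the hasp plate to the robot's side
- parts_tray: black open tray, empty, fixed, for the tested coupons: inside 138 mm along its x and 160 mm along its y (y points away from or towards the robot), floor 3 mm, walls 24 mm high; origin: centre of its underside. The bench is bare for 90 mm behind it (away from the robot)
- tester: bench hardness tester, fixed; origin on the bench below the indenter; +x its rear, -x its front, where work is slid in. Flat steel anvil 98 mm wide, top at z 20 mm, from x = -180 to +27 mm. Head 44 mm wide over the indenter from z 85 to 171 mm, its round dial reaches forward to x = -36 mm; column behind at x = +53 mm, 218 mm high
- indenter_tip (a point): point of the fixed vertical indenter, 4 mm across, over the tester's origin; at rest 40 mm above the bench, so 8 mm above a coupon lying on the anvil
- indenter: indenter spindle with its steel point; it moves only up and down, driven by the lever: 20 mm down per rad of lever
- lever_knob (a point): top of the red ball knob (28 mm across) of the hand lever, on the tester's +y side. The arm, 115 mm long, turns about the tester's x axis at x 4, y 25, z 120 mm and rises 0.35 rad above level at rest. Pushing the knob straight down lowers the indenter; a spring raises it again when let go
- lever (a joint): angle of the hand lever: 0 raised (rest), grows as it is pushed down, stop at 0.8; the indenter meets a coupon on the anvil at about 0.40. The return spring needs 1 to 3 N at the knob; the indenter presses with about 5 times the push beyond that
- coupon_white: white hard-plastic test coupon, 140 x 30 x 12 mm (x, y, z), 80 g; origin: centre of its underside. None if absent in this run. It starts in the crate with its marked end to the crate's rear.
- mark_white (a point): test spot of the white coupon: centre of the printed ring (inside 10 mm across) on its top face, on the centre line, 40 mm from the coupon's middle towards its +x end
- coupon_blue: blue hard-plastic test coupon, 140 x 30 x 12 mm (x, y, z), 80 g; origin: centre of its underside. None if absent in this run. It starts in the crate with its marked end to the crate's rear.
- mark_blue (a point): test spot of the blue coupon: centre of the printed ring (inside 10 mm across) on its top face, on the centre line, 36 mm from the coupon's middle towards its +x end
- coupon_black: black hard-plastic test coupon, 140 x 30 x 12 mm (x, y, z), 80 g; origin: centre of its underside. None if absent in this run. It starts in the crate with its marked end to the crate's rear.
- mark_black (a point): test spot of the black coupon: centre of the printed ring (inside 10 mm across) on its top face, on the centre line, 32 mm from the coupon's middle towards its +x end
- jar_wide: bystander: screw-top sample jar, 56 mm across, 57 mm high, loose at the back left, to be left alone; origin: centre of its underside
- jar_round: bystander: screw-top sample jar, 52 mm across, 64 mm high, loose at the back left, to be left alone; origin: centre of its underside

How it is judged:
By the outcome, as a careful person would: the job done as asked, in the order asked, and still so for the second after the job is handed in, with the robot touching nothing.
Of coupon_white, coupon_blue, coupon_black only 1 to 2 are there at a start; the rules pass over those that are not, and their reading is None.
At some moment in a run one of coupon_white, coupon_blue, coupon_black may be knocked a few centimetres aside while the robot is not near it.
It also fails if it takes over 210 s, if anything falls off the work surface, if the arm or the gripper's body presses on something with over 40 N, if the wrist force passes 120 N, or if a joint passes its speed limit or range.

## Working session

There is one attempt and no reset: what is moved stays moved. The work goes in short steps, Python scripts to look and compute and a tool call to move; the robot and the scene stay as the last step left them, time stands still between calls to the robot, and variables do not carry over. Pictures are saved under pics/ and viewed, at most 17 in all, crops included, and the job is handed in when it is done.

Besides the shell and the picture viewer there is one more tool, called after ">>>" in YAML: its name, and indented under it one key for each argument. jog_arm: Moves the arm, as the interface text tells. Its arguments: {"type":"object","properties":{"deltas":{"type":"array"},"force":{"type":"number"}},"required":["deltas"]}

```bash
mkdir -p pics; cat > h.py <<'E'
import numpy as np,cv2
from scipy.spatial.transform import Rotation as R
from bench import sensors,vision,ticket,r
def snap(n,f):
    s=sensors.read_state(); im,d=vision.read_camera(n); p=vision.camera_params(n)
    np.savez('pics/'+f+'.npz',im=im,d=d,tcp=s['tcp_pos'],q=s['ee_rot'])
    cv2.imwrite('pics/'+f+'.png',im[:,:,::-1]); return s,im,d,p
def w(n,u,v,d,p):
    K=np.array(p['camera_matrix']); z=d[int(v),int(u)]
    c=np.array([(u-K[0,2])/K[0,0]*z,-(v-K[1,2])/K[1,1]*z,-z])
    return R.from_quat(p['orientation']).apply(c)+p['origin']
E
python3 - <<'E'
from h import *
for n in('scene','side'):
    s,im,d,p=snap(n,n+'0'); print(n,p)
print(vision.camera_params('wrist'))
print(s['time_s'],s['tcp_pos'],s['ee_rot'],s['opening'],r.pinch_z)
E
```

```text
scene {'camera_matrix': array([[480.07755047,   0.        , 328.44797433],
       [  0.        , 480.07755047, 242.99656564],
       [  0.        ,   0.        ,   1.        ]]), 'origin': array([0.12794485, 0.6442766 , 0.68638976]), 'orientation': array([-0.11787763,  0.43954683,  0.85423509, -0.25136799])}
side {'camera_matrix': array([[438.65825835,   0.        , 309.44866841],
       [  0.        , 438.65825835, 238.04732468],
       [  0.        ,   0.        ,   1.        ]]), 'origin': array([ 0.39491462, -0.97570412,  0.60767448]), 'orientation': array([ 0.53390334, -0.05284858, -0.06860756,  0.84109884])}
{'camera_matrix': array([[371.64829954,   0.        , 316.79895783],
       [  0.        , 371.64829954, 242.15961581],
       [  0.        ,   0.        ,   1.        ]]), 'mount': array([[-8.44894138e-04,  9.65966305e-01,  2.58666549e-01,
         6.62590991e-02],
       [ 9.99999569e-01,  9.15668163e-04, -1.53134677e-04,
         1.10440710e-03],
       [-3.84775662e-04,  2.58666308e-01, -9.65966663e-01,
        -1.42911046e-01],
       [ 0.00000000e+00,  0.00000000e+00,  0.00000000e+00,
         1.00000000e+00]])}
0.05 [ 0.14219746 -0.60811808  0.23048747] [ 9.93402357e-01  1.14678080e-01 -1.22151069e-04 -8.24958566e-04] 0.9971733589329064 0.0187
```

View pics/scene0.png

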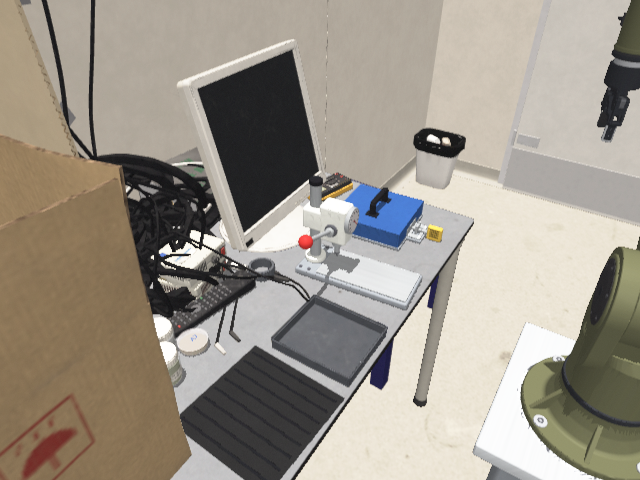

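View pics/side0.png

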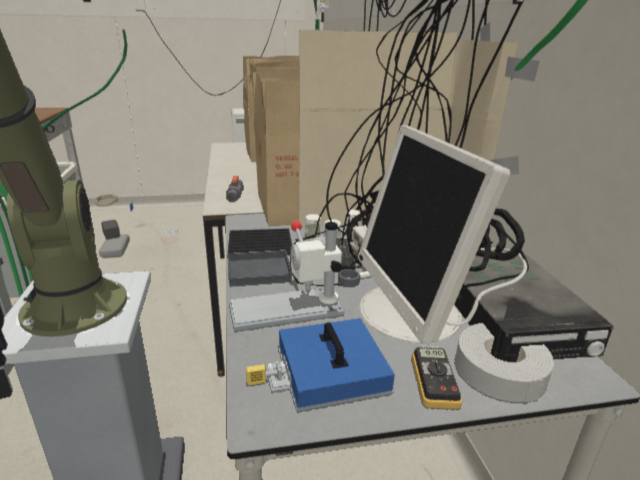

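The scene view shows the mat at (260,410), tray at (330,338), tester knob at (306,242), and lid with pin at (385,213) and (435,233). The side view shows the pin at (257,375) and the lid at (335,360). I'll measure these from the depth clouds.

```bash
cat >> h.py <<'E'
def cloud(f,n):
    z=np.load('pics/'+f+'.npz'); p=vision.camera_params(n); K=p['camera_matrix']; d=z['d']
    v,u=np.mgrid[:480,:640]
    c=np.stack([(u-K[0,2])/K[0,0]*d,-(v-K[1,2])/K[1,1]*d,-d],-1)
    return z['im'],R.from_quat(p['orientation']).apply(c.reshape(-1,3)).reshape(480,640,3)+p['origin'],d>0
def rect(P):
    (c,s,a)=cv2.minAreaRect((P[:,:2]*1000).astype(np.float32)); return np.round(c,1),np.round(s,1),round(a,1)
E
python3 - <<'E'
from h import *
for n in('scene','side'):
    im,P,ok=cloud(n+'0',n); hsv=cv2.cvtColor(im,cv2.COLOR_RGB2HSV); h,s,v=[hsv[...,i].astype(int) for i in range(3)]
    ws=ok&(P[...,0]>.2)&(P[...,0]<1)&(abs(P[...,1])<.8)&(P[...,2]>-.02)&(P[...,2]<.3)
    z=P[...,2]
    def rep(t,m):
        m=cv2.erode(m.astype(np.uint8),np.ones((2,2)))>0
        n_,l,st,_=cv2.connectedComponentsWithStats(m.astype(np.uint8))
        if n_<2: print(n,t,'none');return
        m=l==1+np.argmax(st[1:,4]); Q=P[m]; print(n,t,m.sum(),*rect(Q),'z',np.percentile(Q[:,2],[2,50,98]).round(4),'med',np.median(Q,0).round(4))
    rep('lidtop',ws&(h>100)&(h<125)&(s>120)&(z>.035)&(z<.06))
    rep('handle',ws&(v<60)&(z>.064)&(z<.1)&(P[...,1]<-.2))
    rep('pin',ws&(h>15)&(h<35)&(s>120)&(z<.05)&(P[...,0]<.6))
    rep('pintop',ws&(h>15)&(h<35)&(s>120)&(z>.032)&(z<.05)&(P[...,0]<.6))
    rep('knob',ws&((h<8)|(h>172))&(s>150)&(z>.08))
    K=P[ws&((h<8)|(h>172))&(s>150)&(z>.08)]; 
    if len(K)>10:
        A=np.c_[2*K,np.ones(len(K))];x=np.linalg.lstsq(A,(K**2).sum(1),rcond=None)[0];print('knob sphere',x[:3].round(4),np.sqrt(x[3]+x[:3]@x[:3]))
    rep('anvil',ws&(abs(z-.02)<.004)&(s<60)&(v>110)&(P[...,1]<.2))
    # tray/mat
    rep('mat',ws&(v<75)&(abs(z-.003)<.004)&(P[...,0]<.75))
    rep('tray rim',ws&(v<110)&(abs(z-.024)<.003)&(P[...,0]<.75))
    if n=='scene':
        m=ws&(abs(z)<.003); print('bench front edge: min x', np.percentile(P[m][:,0],.5))
E
python3 - <<'E'
import cv2
a=cv2.imread('pics/side0.png');b=cv2.imread('pics/scene0.png')
cv2.imwrite('pics/c1.png',cv2.hconcat([cv2.resize(a[340:415,225:325],(400,300),interpolation=2),cv2.resize(b[190:265,380:480],(400,300),interpolation=2)]))
E
```

```text
scene lidtop 2027 [ 561.6 -306.9] [174.3 177.7] 4.4 z [0.038  0.0503 0.053 ] med [ 0.5311 -0.3012  0.0503]
scene handle 110 [ 563. -307.] [10.3 88.9] 4.3 z [0.0647 0.0836 0.0896] med [ 0.5613 -0.2965  0.0836]
scene pin 164 [ 412.2 -317.6] [31.7 13.4] 2.9 z [0.0037 0.0221 0.0379] med [ 0.4114 -0.3175  0.0221]
scene pintop 14 [ 419.  -317.7] [ 9.2 14.8] 69.5 z [0.0337 0.0357 0.0407] med [ 0.4202 -0.3171  0.0357]
scene knob 599 [491.1 565.1] [ 4.4 49.6] 2.9 z [0.2364 0.244  0.2545] med [0.4913 0.5662 0.244 ]
knob sphere [0.6058 0.3336 0.1012] 0.2968880142207946
scene anvil 2318 [497.7 -90.5] [257.3 106.6] 5.8 z [0.0166 0.0218 0.0238] med [ 0.4777 -0.0809  0.0218]
scene mat 10434 [464.5 295.3] [196.3 197.6] 87.2 z [0.0025 0.0049 0.0068] med [0.4558 0.3069 0.0049]
scene tray rim 192 [693.  113.1] [76.8 40.9] 76.2 z [0.0212 0.0239 0.0267] med [0.6887 0.1256 0.0239]
bench front edge: min x 0.35686815243552017
side lidtop 5236 [ 564.4 -316.2] [178.9 177.1] 4.4 z [0.038  0.0467 0.0487] med [ 0.5537 -0.3385  0.0467]
side handle 404 [ 923.4 -332.4] [ 75.4 146.5] 40.1 z [0.0653 0.0772 0.0851] med [ 0.9023 -0.3504  0.0772]
side pin 276 [ 414.6 -329.1] [32.4 11.2] 6.7 z [0.0026 0.0222 0.036 ] med [ 0.4147 -0.3313  0.0222]
side pintop 64 [ 414.6 -328.3] [32.2  9.3] 5.3 z [0.0323 0.0345 0.0366] med [ 0.4152 -0.3286  0.0345]
side knob 39 [544.5  31.5] [11.1 17.8] 82.0 z [0.1578 0.1652 0.1706] med [0.5433 0.0326 0.1652]
knob sphere [0.5439 0.0385 0.1613] 0.010243701631613191
side anvil 1514 [ 478.4 -101.2] [204.9  98.3] 4.9 z [0.0165 0.0186 0.0208] med [ 0.4564 -0.111   0.0186]
side mat 1104 [466.1 291.2] [187.1 191.7] 86.9 z [-0.0007  0.0015  0.004 ] med [0.4677 0.2947 0.0015]
side tray rim 54 [699.2  85.9] [51.  30.6] 70.8 z [0.0215 0.0245 0.0267] med [0.6956 0.0835 0.0245]
```

View pics/c1.png

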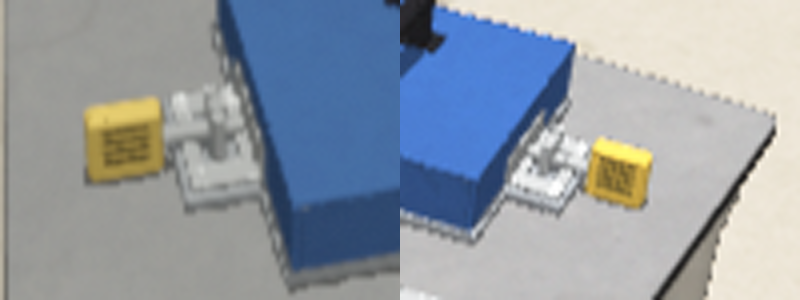

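The crop shows the pin grip at about (125,140) on the left half, with its rod through the staple and the hasp plate. I'll move above the pin for a wrist view.

>>> jog_arm:
  deltas:
    - {"dx":0.06,"dy":0.07,"yaw":-8.6,"jaw":1}
    - {"dx":0.27,"dy":0.285,"yaw":-8.6}
    - {"dx":0.27,"dy":0.285,"yaw":-8.6}
    - {"dx":0.27,"dy":0.285,"yaw":-8.6}
    - {"dx":0.27,"dy":0.285,"yaw":-8.6}
    - {"dx":0.27,"dy":0.285,"yaw":-8.6}
    - {"dx":0.27,"dy":0.285,"yaw":-8.6}
    - {"dx":0.27,"dy":0.285,"yaw":-8.6}

```text
invalid input at $.deltas[0]: expected keys jaw, dx, dy, dz, yaw
```

>>> jog_arm:
  deltas:
    - {"dx":0}
    - {"dx":0}
    - {"dx":0}

```text
invalid input at $.deltas[0]: expected keys jaw, dx, dy, dz, yaw
```

```bash
cat >> h.py <<'E'
def wcloud(f):
    "wrist fisheye: world points"
    z=np.load('pics/'+f+'.npz'); p=vision.camera_params('wrist'); K=p['camera_matrix']; d=z['d']
    v,u=np.mgrid[:480,:640].astype(float); a=u-K[0,2]; b=v-K[1,2]; rr=np.hypot(a,b)+1e-9; t=rr/K[0,0]
    k=np.tan(t)/rr; c=np.stack([a*k*d,-b*k*d,-d],-1).reshape(-1,3)
    M=p['mount']; c=c@M[:3,:3].T+M[:3,3]
    return z['im'],(R.from_quat(z['q']).apply(c)+z['tcp']).reshape(480,640,3),(d>0)&(t<1.3)
def comp(m,P,t='',k=1):
    m=cv2.erode(m.astype(np.uint8),np.ones((2,2)))
    n,l,st,_=cv2.connectedComponentsWithStats(m)
    for i in (1+np.argsort(-st[1:,4]))[:k]:
        Q=P[l==i]; print(t,len(Q),*rect(Q),'z',np.percentile(Q[:,2],[2,50,98]).round(4),'med',np.median(Q,0).round(4))
def hsv(im):
    x=cv2.cvtColor(im,cv2.COLOR_RGB2HSV).astype(int); return x[...,0],x[...,1],x[...,2]
E
python3 - <<'E'
from h import *
s,*_=snap('wrist','w1'); print(s['tcp_pos'],s['ee_rot'],s['time_s'])
im,P,ok=wcloud('w1'); h,s,v=hsv(im); z=P[...,2]
comp(ok&(h>15)&(h<35)&(s>120)&(z>.03)&(z<.05),P,'pintop')
comp(ok&(h>100)&(h<125)&(s>120)&(z>.04)&(z<.06),P,'lidtop')
comp(ok&(v<70)&(z>.07)&(z<.1),P,'handle')
comp(ok&(s<60)&(z>.024)&(z<.034)&(P[...,0]>.43)&(P[...,0]<.48),P,'staple')
E
```

```text
[ 0.14218599 -0.60816194  0.2305272 ] [ 9.93405925e-01  1.14647432e-01 -1.06539710e-04 -7.88946905e-04] 0.1
```

View pics/w1.png

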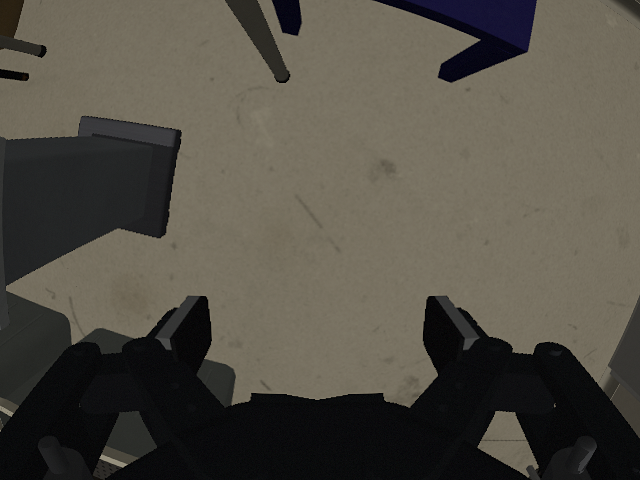

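The arm hasn't moved: this view shows only the floor below, because the move was refused. Every row needs all five keys.

>>> jog_arm:
  deltas:
    - {"dx":0.03,"dy":0.03,"dz":0,"yaw":-8.6,"jaw":1}
    - {"dx":0.27,"dy":0.285,"dz":0,"yaw":-8.6,"jaw":1}
    - {"dx":0.27,"dy":0.285,"dz":0,"yaw":-8.6,"jaw":1}
    - {"dx":0.27,"dy":0.285,"dz":0,"yaw":-8.6,"jaw":1}
    - {"dx":0.27,"dy":0.285,"dz":0,"yaw":-8.6,"jaw":1}
    - {"dx":0.27,"dy":0.285,"dz":0,"yaw":-8.6,"jaw":1}
    - {"dx":0.27,"dy":0.285,"dz":0,"yaw":-8.6,"jaw":1}
    - {"dx":0.27,"dy":0.285,"dz":0,"yaw":-8.6,"jaw":1}

```text
time_s: 0.95
tcp_pos: [0.4132, -0.322, 0.2313]
ee_rot: [0.999, 0.04, -0.0, 0.0]
wrist_force: [0.7, -0.3, -0.5]
opening: 0.999
gripper_force: 0.0
```

>>> jog_arm:
  deltas:
    - {"dx":0,"dy":0,"dz":0,"yaw":0,"jaw":1}
    - {"dx":0,"dy":0,"dz":0,"yaw":0,"jaw":1}
    - {"dx":0,"dy":0,"dz":0,"yaw":0,"jaw":1}

```text
time_s: 1.25
tcp_pos: [0.4113, -0.3246, 0.231]
ee_rot: [0.999, 0.039, -0.001, 0.0]
wrist_force: [0.7, -0.6, -1.0]
opening: 1.002
gripper_force: 0.0
```

```bash
cat > m1.py <<'E'
from h import *
import sys
f=sys.argv[1]
s,*_=snap('wrist',f); print(s['tcp_pos'],s['ee_rot'],s['time_s'])
im,P,ok=wcloud(f); h,s,v=hsv(im); z=P[...,2]
comp(ok&(h>15)&(h<35)&(s>120)&(z>.03)&(z<.05),P,'pintop')
comp(ok&(h>100)&(h<125)&(s>120)&(z>.04)&(z<.06),P,'lidtop')
comp(ok&(v<70)&(z>.07)&(z<.1),P,'handle')
comp(ok&(s<60)&(z>.024)&(z<.034)&(P[...,0]>.43)&(P[...,0]<.48),P,'staple')
E
python3 m1.py w2
```

```text
[ 0.41126758 -0.32459592  0.23103187] [ 9.99232948e-01  3.91567325e-02 -5.05047310e-04  1.00769283e-04] 1.25
pintop 509 [ 416.2 -324.6] [34.1 13.2] 4.2 z [0.0333 0.036  0.0377] med [ 0.4162 -0.3244  0.036 ]
lidtop 25738 [ 546.8 -314.3] [140.1 177.8] 4.4 z [0.0467 0.0483 0.05  ] med [ 0.5355 -0.315   0.0483]
handle 1874 [ 566.  -313.1] [13.  90.8] 4.5 z [0.0765 0.0857 0.0877] med [ 0.5647 -0.3135  0.0857]
staple 159 [ 459.2 -321.2] [ 4.9 23.8] 4.5 z [0.028  0.0308 0.0333] med [ 0.4593 -0.3211  0.0308]
```

View pics/w2.png

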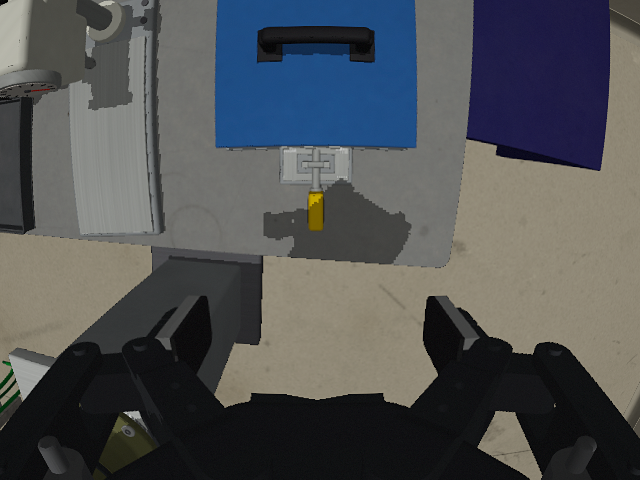

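The wrist view shows the pin at (316,210), its rod through the staple at (316,163), and the handle bar at (316,42). Positions agree, so I'll descend and grip the pin.

>>> jog_arm:
  deltas:
    - {"dx":0.004,"dy":0,"dz":-0.05,"yaw":0,"jaw":1}
    - {"dx":0.004,"dy":0,"dz":-0.1,"yaw":0,"jaw":1}
    - {"dx":0.004,"dy":0,"dz":-0.15,"yaw":0,"jaw":1}
    - {"dx":0.004,"dy":0,"dz":-0.19,"yaw":0,"jaw":1}
    - {"dx":0.004,"dy":0,"dz":-0.21,"yaw":0,"jaw":1}
    - {"dx":0.004,"dy":0,"dz":-0.222,"yaw":0,"jaw":1}
    - {"dx":0.004,"dy":0,"dz":-0.222,"yaw":0,"jaw":1}
    - {"dx":0.004,"dy":0,"dz":-0.222,"yaw":0,"jaw":1}

```text
time_s: 2.1
tcp_pos: [0.4163, -0.3246, 0.01]
ee_rot: [0.999, 0.039, 0.0, 0.0]
wrist_force: [-0.2, 0.2, 0.2]
opening: 1.0
gripper_force: 0.0
```

>>> jog_arm:
  deltas:
    - {"dx":0,"dy":0,"dz":0,"yaw":0,"jaw":-1}
    - {"dx":0,"dy":0,"dz":0,"yaw":0,"jaw":-1}
    - {"dx":0,"dy":0,"dz":0,"yaw":0,"jaw":-1}
    - {"dx":0,"dy":0,"dz":0,"yaw":0,"jaw":-1}
    - {"dx":0,"dy":0,"dz":0,"yaw":0,"jaw":-1}
    - {"dx":0,"dy":0,"dz":0,"yaw":0,"jaw":-1}
    - {"dx":0,"dy":0,"dz":0,"yaw":0,"jaw":-1}
    - {"dx":0,"dy":0,"dz":0,"yaw":0,"jaw":-1}
  force: 40

```text
time_s: 2.9
tcp_pos: [0.4164, -0.3238, 0.0096]
ee_rot: [0.999, 0.04, 0.0, 0.0]
wrist_force: [-0.6, 1.4, 6.7]
opening: 0.158
gripper_force: 39.9
```

>>> jog_arm:
  deltas:
    - {"dx":-0.012,"dy":-0.001,"dz":0.0,"yaw":0,"jaw":-1}
    - {"dx":-0.025,"dy":-0.002,"dz":0.0,"yaw":0,"jaw":-1}
    - {"dx":-0.04,"dy":-0.003,"dz":0.0,"yaw":0,"jaw":-1}
    - {"dx":-0.048,"dy":-0.004,"dz":0.0,"yaw":0,"jaw":-1}
    - {"dx":-0.048,"dy":-0.004,"dz":0.04,"yaw":0,"jaw":-1}
    - {"dx":-0.04,"dy":0.03,"dz":0.06,"yaw":0,"jaw":-1}
    - {"dx":-0.02,"dy":0.07,"dz":0.06,"yaw":0,"jaw":-1}
    - {"dx":-0.001,"dy":0.115,"dz":0.06,"yaw":0,"jaw":-1}

```text
time_s: 3.7
tcp_pos: [0.4131, -0.2093, 0.0695]
ee_rot: [0.999, 0.037, -0.001, 0.0]
wrist_force: [1.1, 0.2, -1.3]
opening: 0.155
gripper_force: 39.2
```

>>> jog_arm:
  deltas:
    - {"dx":0,"dy":0,"dz":-0.03,"yaw":0,"jaw":-1}
    - {"dx":0,"dy":0,"dz":-0.05,"yaw":0,"jaw":-1}
    - {"dx":0,"dy":0,"dz":-0.057,"yaw":0,"jaw":-1}
    - {"dx":0,"dy":0,"dz":-0.0605,"yaw":0,"jaw":-1}
    - {"dx":0,"dy":0,"dz":-0.0605,"yaw":0,"jaw":-1}
    - {"dx":0,"dy":0,"dz":-0.0605,"yaw":0,"jaw":-0.3}
    - {"dx":0,"dy":0,"dz":-0.0605,"yaw":0,"jaw":-0.3}
    - {"dx":0,"dy":0,"dz":-0.0605,"yaw":0,"jaw":-0.3}

```text
time_s: 4.5
tcp_pos: [0.4148, -0.2093, 0.0089]
ee_rot: [0.999, 0.039, -0.0, 0.0]
wrist_force: [0.2, -0.4, -0.8]
opening: 0.351
gripper_force: 0.0
```

>>> jog_arm:
  deltas:
    - {"dx":0,"dy":0,"dz":0.04,"yaw":0,"jaw":-0.3}
    - {"dx":0,"dy":0,"dz":0.09,"yaw":0,"jaw":-0.3}
    - {"dx":0,"dy":-0.04,"dz":0.14,"yaw":0,"jaw":0}
    - {"dx":0.04,"dy":-0.07,"dz":0.17,"yaw":0,"jaw":0}
    - {"dx":0.07,"dy":-0.1,"dz":0.18,"yaw":0,"jaw":0}
    - {"dx":0.07,"dy":-0.11,"dz":0.18,"yaw":0,"jaw":0}
    - {"dx":0.07,"dy":-0.11,"dz":0.18,"yaw":0,"jaw":0}

```text
time_s: 5.2
tcp_pos: [0.4859, -0.3221, 0.1892]
ee_rot: [0.999, 0.038, 0.001, 0.001]
wrist_force: [-0.2, -0.3, -1.2]
opening: 0.5
gripper_force: 0.0
```

```bash
python3 m1.py w3
```

```text
[ 0.48589219 -0.32213856  0.18919921] [9.99275496e-01 3.80384909e-02 7.59704518e-04 9.89098377e-04] 5.2
pintop 477 [ 412.1 -211.1] [34.9 13.4] 2.9 z [0.0315 0.0358 0.0373] med [ 0.4125 -0.2116  0.0358]
lidtop 45750 [ 567.1 -312.6] [179.5 177.8] 4.4 z [0.0469 0.0484 0.0499] med [ 0.5637 -0.3134  0.0484]
handle 2580 [ 566.4 -313.2] [13.4 90.7] 4.4 z [0.0794 0.0859 0.0875] med [ 0.5663 -0.3135  0.0859]
staple 182 [ 459.7 -321. ] [ 5.6 24.7] 5.4 z [0.0275 0.0307 0.0333] med [ 0.4602 -0.3215  0.0307]
```

View pics/w3.png

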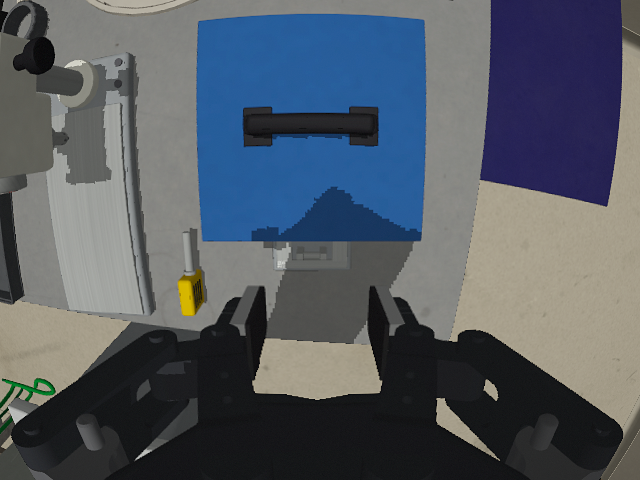

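The pin stands at (190,290), clear of the crate, and the lid still sits at yaw 4.4°. Next I need joint 7's value and better numbers for the mat, tester and tray.

```bash
python3 - <<'E'
from h import *
print(np.round(sensors.read_state()['qpos'],3))
im,P,ok=wcloud('w3'); h,s,v=hsv(im); z=P[...,2]
comp(ok&(abs(z-.02)<.004)&(s<60)&(P[...,1]>-.2),P,'anvil')
# mat/tray from both fixed views
for n in('scene','side'):
    im,P,ok=cloud(n+'0',n); h,s,v=hsv(im); z=P[...,2]; ws=ok&(P[...,0]>.2)&(P[...,0]<.8)&(abs(P[...,1])<.5)
    comp(ws&(v<95)&(z>.012)&(z<.03)&(P[...,1]>-.05)&(P[...,1]<.2)&(P[...,0]<.62),P,n+' tray',2)
    comp(ws&(v<95)&(z>-.002)&(z<.012)&(P[...,1]>-.05)&(P[...,1]<.19),P,n+' trayfloor',2)
    k=ws&((h<8)|(h>172))&(s>150)&(z>.1)&(z<.22)&(P[...,1]<.15)
    K=P[cv2.erode(k.astype(np.uint8),np.ones((2,2)))>0]; print(n,'knob',len(K),K.min(0).round(3),K.max(0).round(3),np.median(K,0).round(3))
E
```

```text
[ 0.724  0.48  -0.282  1.683  0.153  1.    -1.103]
anvil 14750 [480.8 -99.3] [214.1 100.9] 5.6 z [0.0181 0.0202 0.0217] med [ 0.4815 -0.1055  0.0202]
scene tray 367 [480.8  66.2] [207.9 110.2] 37.1 z [0.0123 0.0173 0.0267] med [0.5042 0.0365 0.0173]
scene tray 260 [446.6 177. ] [163.   21.8] 6.5 z [0.0128 0.0176 0.0261] med [0.4345 0.1765 0.0176]
scene trayfloor 174 [672.8 134.5] [ 63.2 140.6] 21.4 z [0.0003 0.0061 0.01  ] med [0.6714 0.1488 0.0061]
scene trayfloor 78 [464.3 176.4] [  3.8 129.3] 89.9 z [0.0041 0.0075 0.0111] med [0.4618 0.1766 0.0075]
scene knob 127 [0.531 0.039 0.152] [0.549 0.058 0.177] [0.539 0.051 0.167]
side tray 219 [460.5  36.2] [174.1  63.7] 20.6 z [0.0125 0.0178 0.0258] med [0.4554 0.0311 0.0178]
side tray 202 [450.6 166.7] [ 30.5 164.2] 85.2 z [0.0122 0.018  0.0246] med [0.4504 0.1722 0.018 ]
side trayfloor 109 [450.8  31.7] [  9.2 158.4] 89.5 z [0.0014 0.0052 0.0089] med [0.4501 0.0317 0.0052]
side trayfloor 108 [450.6 172.3] [ 11.3 155.1] 89.4 z [-0.0005  0.004   0.0081] med [0.4527 0.1726 0.004 ]
side knob 39 [0.536 0.027 0.156] [0.554 0.038 0.171] [0.543 0.033 0.165]
```

>>> jog_arm:
  deltas:
    - {"dx":0.04,"dy":0.005,"dz":0,"yaw":-8.5,"jaw":0.6}
    - {"dx":0.08,"dy":0.009,"dz":0,"yaw":-17,"jaw":0.6}
    - {"dx":0.08,"dy":0.009,"dz":0,"yaw":-25.5,"jaw":0.6}
    - {"dx":0.08,"dy":0.009,"dz":0,"yaw":-34,"jaw":0.6}
    - {"dx":0.08,"dy":0.009,"dz":0,"yaw":-42.5,"jaw":0.6}
    - {"dx":0.08,"dy":0.009,"dz":0,"yaw":-51,"jaw":0.6}
    - {"dx":0.08,"dy":0.009,"dz":0,"yaw":-59.5,"jaw":0.6}
    - {"dx":0.08,"dy":0.009,"dz":0,"yaw":-68,"jaw":0.6}

```text
time_s: 6.05
tcp_pos: [0.5641, -0.3082, 0.188]
ee_rot: [0.849, -0.528, -0.001, -0.0]
wrist_force: [0.5, -0.3, -0.9]
opening: 0.802
gripper_force: 0.0
```

>>> jog_arm:
  deltas:
    - {"dx":0,"dy":0,"dz":0,"yaw":-8.5,"jaw":0.6}
    - {"dx":0,"dy":0,"dz":0,"yaw":-17,"jaw":0.6}
    - {"dx":0,"dy":0,"dz":0,"yaw":-22,"jaw":0.6}
    - {"dx":0,"dy":0,"dz":0,"yaw":-22,"jaw":0.6}
    - {"dx":0,"dy":0,"dz":0,"yaw":-22,"jaw":0.6}

```text
time_s: 6.55
tcp_pos: [0.5646, -0.3087, 0.1883]
ee_rot: [0.736, -0.677, -0.001, 0.0]
wrist_force: [-0.2, -0.9, -0.5]
opening: 0.799
gripper_force: 0.0
```

>>> jog_arm:
  deltas:
    - {"dx":0.002,"dy":-0.004,"dz":-0.045,"yaw":-0.3,"jaw":0.6}
    - {"dx":0.002,"dy":-0.004,"dz":-0.09,"yaw":-0.3,"jaw":0.6}
    - {"dx":0.002,"dy":-0.004,"dz":-0.115,"yaw":-0.3,"jaw":0.6}
    - {"dx":0.002,"dy":-0.004,"dz":-0.126,"yaw":-0.3,"jaw":0.6}
    - {"dx":0.002,"dy":-0.004,"dz":-0.126,"yaw":-0.3,"jaw":0.6}
    - {"dx":0.002,"dy":-0.004,"dz":-0.126,"yaw":-0.3,"jaw":-1}
    - {"dx":0.002,"dy":-0.004,"dz":-0.126,"yaw":-0.3,"jaw":-1}
    - {"dx":0.002,"dy":-0.004,"dz":-0.126,"yaw":-0.3,"jaw":-1}
  force: 80

```text
time_s: 7.35
tcp_pos: [0.568, -0.3142, 0.0644]
ee_rot: [0.733, -0.68, 0.001, -0.0]
wrist_force: [-0.5, -0.2, -0.1]
opening: 0.294
gripper_force: 0.0
```

>>> jog_arm:
  deltas:
    - {"dx":0,"dy":0,"dz":0,"yaw":0,"jaw":-1}
    - {"dx":0,"dy":0,"dz":0,"yaw":0,"jaw":-1}
    - {"dx":0,"dy":0,"dz":0,"yaw":0,"jaw":-1}
    - {"dx":0,"dy":0,"dz":0.005,"yaw":0,"jaw":-1}
    - {"dx":0,"dy":0,"dz":0.02,"yaw":0,"jaw":-1}
    - {"dx":0,"dy":0,"dz":0.04,"yaw":0,"jaw":-1}
    - {"dx":0,"dy":0,"dz":0.06,"yaw":0,"jaw":-1}
    - {"dx":0,"dy":0,"dz":0.08,"yaw":0,"jaw":-1}

```text
time_s: 8.15
tcp_pos: [0.5667, -0.3133, 0.1431]
ee_rot: [0.733, -0.68, -0.001, 0.0]
wrist_force: [-0.0, -0.6, -4.9]
opening: 0.145
gripper_force: 78.3
```

>>> jog_arm:
  deltas:
    - {"dx":-0.02,"dy":0,"dz":0.035,"yaw":0,"jaw":-1}
    - {"dx":-0.05,"dy":0,"dz":0.07,"yaw":0,"jaw":-1}
    - {"dx":-0.08,"dy":0,"dz":0.105,"yaw":0,"jaw":-1}
    - {"dx":-0.11,"dy":0.02,"dz":0.125,"yaw":0,"jaw":-1}
    - {"dx":-0.137,"dy":0.05,"dz":0.125,"yaw":0,"jaw":-1}
    - {"dx":-0.137,"dy":0.09,"dz":0.125,"yaw":0,"jaw":-1}
    - {"dx":-0.137,"dy":0.13,"dz":0.125,"yaw":0,"jaw":-1}
    - {"dx":-0.137,"dy":0.17,"dz":0.125,"yaw":0,"jaw":-1}

```text
time_s: 8.95
tcp_pos: [0.4293, -0.1422, 0.2679]
ee_rot: [0.733, -0.681, -0.0, -0.0]
wrist_force: [1.2, 0.3, -5.0]
opening: 0.143
gripper_force: 78.8
```

>>> jog_arm:
  deltas:
    - {"dx":0,"dy":0.04,"dz":0,"yaw":0,"jaw":-1}
    - {"dx":0,"dy":0.08,"dz":0,"yaw":0,"jaw":-1}
    - {"dx":0,"dy":0.125,"dz":0,"yaw":-1,"jaw":-1}
    - {"dx":0,"dy":0.17,"dz":0,"yaw":-2,"jaw":-1}
    - {"dx":0,"dy":0.215,"dz":0,"yaw":-3,"jaw":-1}
    - {"dx":0,"dy":0.26,"dz":0,"yaw":-4,"jaw":-1}
    - {"dx":0.0,"dy":0.305,"dz":0,"yaw":-5,"jaw":-1}
    - {"dx":0.0,"dy":0.345,"dz":0,"yaw":-6,"jaw":-1}

```text
time_s: 9.75
tcp_pos: [0.4302, 0.0646, 0.2616]
ee_rot: [-0.697, 0.717, 0.002, -0.001]
wrist_force: [1.5, -0.0, -5.9]
opening: 0.147
gripper_force: 78.8
```

>>> jog_arm:
  deltas:
    - {"dx":0.01,"dy":0.035,"dz":0,"yaw":-1,"jaw":-1}
    - {"dx":0.02,"dy":0.065,"dz":-0.01,"yaw":-1,"jaw":-1}
    - {"dx":0.03,"dy":0.085,"dz":-0.04,"yaw":-1,"jaw":-1}
    - {"dx":0.037,"dy":0.09,"dz":-0.08,"yaw":-1,"jaw":-1}
    - {"dx":0.037,"dy":0.09,"dz":-0.11,"yaw":-1,"jaw":-1}
    - {"dx":0.037,"dy":0.09,"dz":-0.13,"yaw":-1,"jaw":-1}
    - {"dx":0.037,"dy":0.09,"dz":-0.13,"yaw":-1,"jaw":-1}

```text
time_s: 10.45
tcp_pos: [0.4656, 0.1549, 0.1286]
ee_rot: [-0.692, 0.722, 0.004, -0.004]
wrist_force: [-0.2, 0.3, -4.5]
opening: 0.144
gripper_force: 78.9
```

```bash
cat > m2.py <<'E'
from h import *
import sys
f=sys.argv[1]
s,im,d,p=snap('scene',f); print(s['tcp_pos'],s['ee_rot'])
s2,*_=snap('wrist',f+'w')
im,P,ok=cloud(f,'scene'); h,s,v=hsv(im); z=P[...,2]; ws=ok&(P[...,0]>.2)&(P[...,0]<.8)&(P[...,1]>.1)&(P[...,1]<.5)
comp(ws&(h>100)&(h<125)&(s>120),P,'lid top')
E
python3 m2.py s1
```

```text
[0.46557493 0.15488232 0.12860751] [-0.69229971  0.72158674  0.0039763  -0.00422851]
lid top 7410 [463.6 173.1] [152.6 179.2] 87.9 z [0.0787 0.114  0.1167] med [0.439  0.2049 0.114 ]
```

View pics/s1.png

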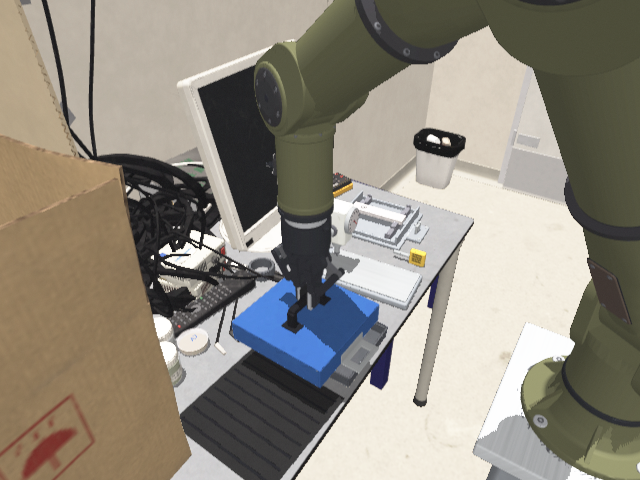

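The scene view shows the lid held over the tray at (305,330), still short of the mat at (260,410). The crate at (385,215) now lies open. I'll go on to the mat.

>>> jog_arm:
  deltas:
    - {"dx":0.002,"dy":0.03,"dz":0,"yaw":0,"jaw":-1}
    - {"dx":0.002,"dy":0.065,"dz":0,"yaw":0,"jaw":-1}
    - {"dx":0.002,"dy":0.1,"dz":0,"yaw":0,"jaw":-1}
    - {"dx":0.002,"dy":0.137,"dz":0,"yaw":0,"jaw":-1}
    - {"dx":0.002,"dy":0.137,"dz":0,"yaw":0,"jaw":-1}
    - {"dx":0.002,"dy":0.137,"dz":-0.03,"yaw":0,"jaw":-1}
    - {"dx":0.002,"dy":0.137,"dz":-0.045,"yaw":0,"jaw":-1}
    - {"dx":0.002,"dy":0.137,"dz":-0.045,"yaw":0,"jaw":-1}

```text
time_s: 11.35
tcp_pos: [0.4685, 0.2916, 0.0849]
ee_rot: [-0.692, 0.722, 0.003, -0.003]
wrist_force: [-0.9, -0.1, -4.7]
opening: 0.141
gripper_force: 78.9
```

```bash
python3 m2.py s2; python3 - <<'E'
import cv2
a=cv2.imread('pics/s2.png')[280:480,130:380];b=cv2.imread('pics/s2w.png')
cv2.imwrite('pics/c2.png',cv2.hconcat([cv2.resize(a,(450,360)),cv2.resize(b,(350,360))]))
E
```

```text
[0.46850343 0.29163871 0.08494498] [-0.69222355  0.72166858  0.00333338 -0.00314763]
lid top 10207 [465.5 291.3] [187.6 178.9] 87.9 z [0.0357 0.0703 0.073 ] med [0.4347 0.3309 0.0703]
```

View pics/c2.png

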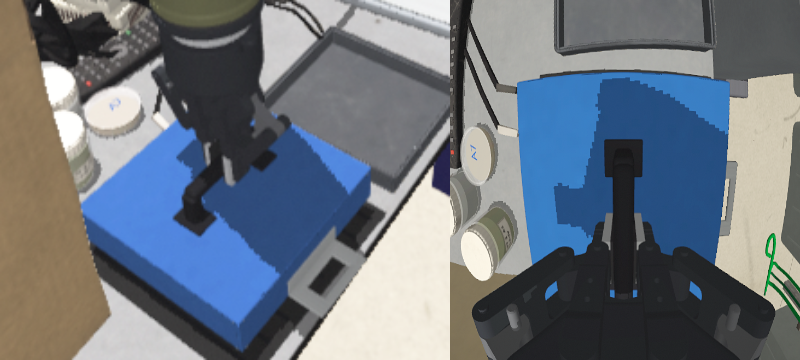

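The lid hangs centred over the mat, and the jars at left are clear. I'll correct by +4 mm in y, lower and release.

>>> jog_arm:
  deltas:
    - {"dx":-0.001,"dy":0.004,"dz":-0.012,"yaw":0,"jaw":-1}
    - {"dx":-0.001,"dy":0.004,"dz":-0.021,"yaw":0,"jaw":-1}
    - {"dx":-0.001,"dy":0.004,"dz":-0.026,"yaw":0,"jaw":-1}
    - {"dx":-0.001,"dy":0.004,"dz":-0.027,"yaw":0,"jaw":-1}
    - {"dx":-0.001,"dy":0.004,"dz":-0.027,"yaw":0,"jaw":-1}
    - {"dx":-0.001,"dy":0.004,"dz":-0.027,"yaw":0,"jaw":0.4}
    - {"dx":-0.001,"dy":0.004,"dz":-0.027,"yaw":0,"jaw":0.4}
    - {"dx":-0.001,"dy":0.004,"dz":-0.027,"yaw":0,"jaw":0.4}

```text
time_s: 12.25
tcp_pos: [0.4692, 0.2953, 0.0592]
ee_rot: [-0.692, 0.722, 0.002, -0.002]
wrist_force: [-0.2, 0.6, -0.0]
opening: 0.648
gripper_force: 0.0
```

>>> jog_arm:
  deltas:
    - {"dx":0,"dy":0,"dz":0,"yaw":0,"jaw":0.4}
    - {"dx":0,"dy":0,"dz":0.03,"yaw":0,"jaw":0.4}
    - {"dx":0,"dy":0,"dz":0.07,"yaw":0,"jaw":0.4}
    - {"dx":-0.01,"dy":-0.03,"dz":0.11,"yaw":8,"jaw":0.4}
    - {"dx":-0.02,"dy":-0.07,"dz":0.15,"yaw":16,"jaw":0.4}
    - {"dx":-0.03,"dy":-0.11,"dz":0.19,"yaw":24,"jaw":0.4}
    - {"dx":-0.03,"dy":-0.15,"dz":0.2,"yaw":32,"jaw":0.4}
    - {"dx":-0.03,"dy":-0.19,"dz":0.2,"yaw":40,"jaw":0.4}

```text
time_s: 13.05
tcp_pos: [0.4395, 0.1035, 0.2613]
ee_rot: [0.899, -0.439, -0.0, 0.001]
wrist_force: [1.7, -0.7, -0.0]
opening: 0.702
gripper_force: 0.0
```

>>> jog_arm:
  deltas:
    - {"dx":0,"dy":-0.03,"dz":0,"yaw":8,"jaw":1}
    - {"dx":0,"dy":-0.05,"dz":0,"yaw":16,"jaw":1}
    - {"dx":0,"dy":-0.06,"dz":0,"yaw":24,"jaw":1}
    - {"dx":0,"dy":-0.06,"dz":0,"yaw":32,"jaw":1}
    - {"dx":0,"dy":-0.06,"dz":0,"yaw":40,"jaw":1}
    - {"dx":0,"dy":-0.06,"dz":0,"yaw":48,"jaw":1}
    - {"dx":0,"dy":-0.06,"dz":0,"yaw":56,"jaw":1}
    - {"dx":0,"dy":-0.06,"dz":0,"yaw":57,"jaw":1}

```text
time_s: 13.85
tcp_pos: [0.4386, 0.0451, 0.2592]
ee_rot: [0.999, 0.041, 0.0, 0.003]
wrist_force: [-0.8, 0.2, 0.0]
opening: 1.001
gripper_force: 0.0
```

```bash
python3 - <<'E'
from h import *
s,*_=snap('wrist','w4'); print(s['tcp_pos'],s['ee_rot'],s['time_s'])
im,P,ok=wcloud('w4'); h,s,v=hsv(im); z=P[...,2]
comp(ok&(v<120)&(abs(z-.024)<.004)&(P[...,1]>-.05),P,'tray rim')
comp(ok&(v<120)&(abs(z-.003)<.004)&(P[...,1]>-.05)&(P[...,1]<.19),P,'tray floor')
comp(ok&(abs(z-.02)<.004)&(s<60)&(P[...,1]<-.02),P,'anvil')
comp(ok&(h>100)&(h<125)&(s>120)&(z>.035),P,'lid')
E
```

```text
[0.43860747 0.04507631 0.25917462] [9.99154330e-01 4.10183018e-02 9.84760078e-05 2.84851270e-03] 13.85
tray rim 1688 [451.  103.4] [147.2 169.3] 89.9 z [0.0213 0.0252 0.0279] med [0.4262 0.1286 0.0252]
tray floor 17533 [450.7 104.1] [160.5 138.8] 0.1 z [0.0018 0.0034 0.0051] med [0.4538 0.1018 0.0034]
anvil 12753 [471.9 -97.7] [196.4 104.8] 5.1 z [0.0185 0.0203 0.0219] med [ 0.4667 -0.0895  0.0203]
lid 18344 [469.6 296.3] [178.8 179.5] 87.5 z [0.0409 0.0432 0.0448] med [0.4784 0.2793 0.0432]
```

View pics/w4.png

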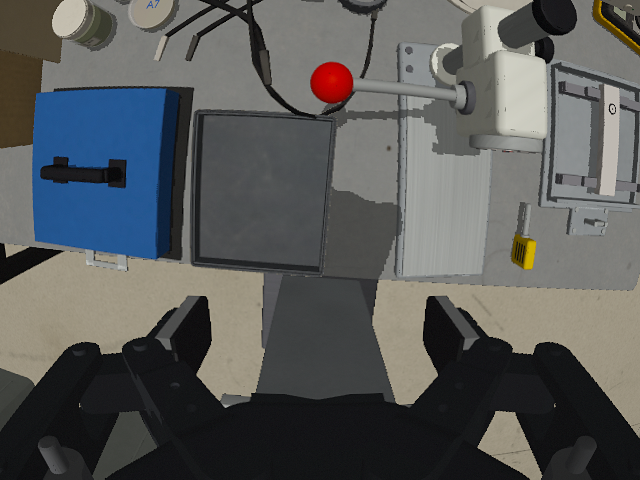

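The lid sits flat on the mat. The tray is at (263,190), the knob at (331,82), and a white coupon at (609,140) in the crate with its ring at (613,108). I'll get a closer view of the crate and tester.

>>> jog_arm:
  deltas:
    - {"dx":0,"dy":-0.05,"dz":0,"yaw":0,"jaw":1}
    - {"dx":0,"dy":-0.1,"dz":0,"yaw":0,"jaw":1}
    - {"dx":0,"dy":-0.15,"dz":0,"yaw":0,"jaw":1}
    - {"dx":0,"dy":-0.2,"dz":0,"yaw":0,"jaw":1}
    - {"dx":0,"dy":-0.25,"dz":0,"yaw":0,"jaw":1}
    - {"dx":0,"dy":-0.25,"dz":0,"yaw":0,"jaw":1}
    - {"dx":0,"dy":-0.25,"dz":0,"yaw":0,"jaw":1}

```text
time_s: 14.6
tcp_pos: [0.4379, -0.2062, 0.2588]
ee_rot: [0.999, 0.036, -0.0, 0.003]
wrist_force: [-0.4, 0.4, -0.9]
opening: 0.998
gripper_force: 0.0
```

```bash
python3 - <<'E'
from h import *
s,*_=snap('wrist','w5'); print(s['tcp_pos'],s['ee_rot'],s['time_s'])
for f in('w4','w5'):
    im,P,ok=wcloud(f); h,s,v=hsv(im); z=P[...,2]
    comp(ok&(abs(z-.02)<.003)&(s<60)&(P[...,1]<-.02)&(P[...,1]>-.19),P,f+'anvil')
    comp(ok&(abs(z-.036)<.004)&(P[...,1]<-.2)&(P[...,0]>.48),P,f+'coupon',2)
    k=ok&((h<8)|(h>172))&(s>150)&(z>.1)&(z<.22)
    K=P[cv2.erode(k.astype(np.uint8),np.ones((5,5)))>0]; A=np.c_[2*K,np.ones(len(K))]
    if len(K)>20: 
        x=np.linalg.lstsq(A,(K**2).sum(1),rcond=None)[0];print('knob',len(K),x[:3].round(4),np.sqrt(x[3]+x[:3]@x[:3]).round(4),K[:,2].max())
E
```

```text
[ 0.43792416 -0.20622521  0.25881677] [ 9.99337333e-01  3.62437178e-02 -4.29313859e-04  3.33224952e-03] 14.6
w4anvil 12549 [472.8 -98.5] [195.6 100.2] 5.7 z [0.0187 0.0203 0.0219] med [ 0.4665 -0.0897  0.0203]
w4coupon 1708 [ 566.4 -313.3] [138.6  36. ] 5.0 z [0.0344 0.0364 0.038 ] med [ 0.566  -0.3106  0.0364]
w4coupon 66 [ 746.4 -328.3] [26.3 12. ] 89.3 z [0.0322 0.0333 0.0346] med [ 0.7476 -0.3331  0.0333]
knob 913 [0.5465 0.043  0.1611] 0.0129 0.17477365127475114
w5anvil 14102 [478.2 -97.8] [208.   99.4] 4.5 z [0.0186 0.0202 0.0219] med [ 0.4685 -0.1063  0.0202]
w5coupon 3583 [ 566.2 -312.2] [138.7  31.2] 4.4 z [0.0347 0.0363 0.038 ] med [ 0.5638 -0.3121  0.0363]
w5coupon 10 [ 484.8 -308.4] [2.2 6.5] 16.0 z [0.0321 0.0326 0.0332] med [ 0.4843 -0.3092  0.0326]
knob 481 [0.5466 0.0407 0.1622] 0.0114 0.17467025806003855
```

View pics/w5.png

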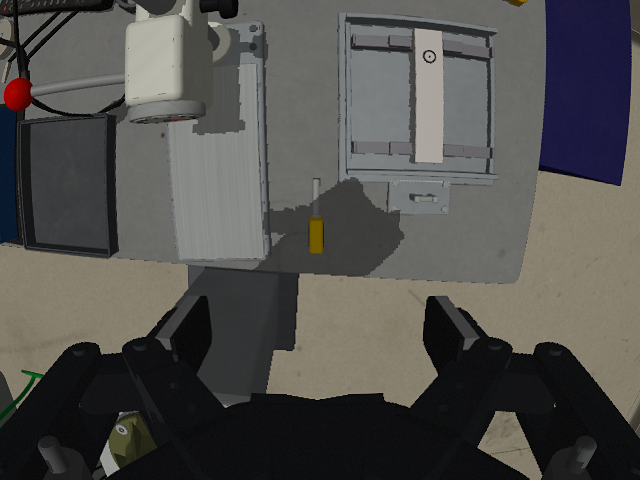

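Only the white coupon is present: it lies in the centre slot at (429,95) with its ring at (430,57). The head overhangs the anvil at (165,110). I'll turn the tool half round so the wrist camera stays clear of the head, and grip the coupon's front half.

>>> jog_arm:
  deltas:
    - {"dx":0.03,"dy":-0.03,"dz":0,"yaw":-8.5,"jaw":0.4}
    - {"dx":0.06,"dy":-0.06,"dz":0,"yaw":-17,"jaw":0.4}
    - {"dx":0.098,"dy":-0.109,"dz":0,"yaw":-25.5,"jaw":0.4}
    - {"dx":0.098,"dy":-0.109,"dz":0,"yaw":-34,"jaw":0.4}
    - {"dx":0.098,"dy":-0.109,"dz":0,"yaw":-42.5,"jaw":0.4}
    - {"dx":0.098,"dy":-0.109,"dz":0,"yaw":-51,"jaw":0.4}
    - {"dx":0.098,"dy":-0.109,"dz":0,"yaw":-59.5,"jaw":0.4}
    - {"dx":0.098,"dy":-0.109,"dz":0,"yaw":-68,"jaw":0.4}

```text
time_s: 15.45
tcp_pos: [0.5382, -0.3103, 0.2585]
ee_rot: [0.85, -0.527, -0.002, 0.002]
wrist_force: [0.0, -0.0, 0.0]
opening: 0.7
gripper_force: 0.0
```

>>> jog_arm:
  deltas:
    - {"dx":0,"dy":0,"dz":0,"yaw":-8.5,"jaw":0.4}
    - {"dx":0,"dy":0,"dz":0,"yaw":-17,"jaw":0.4}
    - {"dx":0,"dy":0,"dz":0,"yaw":-25.5,"jaw":0.4}
    - {"dx":0,"dy":0,"dz":0,"yaw":-34,"jaw":0.4}
    - {"dx":0,"dy":0,"dz":0,"yaw":-42.5,"jaw":0.4}
    - {"dx":0,"dy":0,"dz":0,"yaw":-51,"jaw":0.4}
    - {"dx":0,"dy":0,"dz":0,"yaw":-59.5,"jaw":0.4}
    - {"dx":0,"dy":0,"dz":0,"yaw":-68,"jaw":0.4}

```text
time_s: 16.25
tcp_pos: [0.5383, -0.3103, 0.2585]
ee_rot: [-0.41, 0.912, 0.004, -0.001]
wrist_force: [0.2, 0.2, -0.6]
opening: 0.702
gripper_force: 0.0
```

>>> jog_arm:
  deltas:
    - {"dx":0,"dy":0,"dz":0,"yaw":-8.5,"jaw":0.4}
    - {"dx":0,"dy":0,"dz":0,"yaw":-17,"jaw":0.4}
    - {"dx":0,"dy":0,"dz":0,"yaw":-25.5,"jaw":0.4}
    - {"dx":0,"dy":0,"dz":0,"yaw":-34,"jaw":0.4}
    - {"dx":0,"dy":0,"dz":0,"yaw":-42.5,"jaw":0.4}
    - {"dx":0,"dy":0,"dz":0,"yaw":-43.6,"jaw":0.4}
    - {"dx":0,"dy":0,"dz":0,"yaw":-43.6,"jaw":0.4}
    - {"dx":0,"dy":0,"dz":0,"yaw":-43.6,"jaw":0.4}

```text
time_s: 17.05
tcp_pos: [0.4464, -0.359, 0.1542]
ee_rot: [-0.094, 0.994, 0.011, 0.047]
wrist_force: [-0.1, -0.3, -0.7]
opening: 0.7
gripper_force: 0.0
```

```bash
cat > m3.py <<'E'
from h import *
import sys
f=sys.argv[1]; s,*_=snap('wrist',f); q=s['ee_rot']
print(s['time_s'],'tcp',s['tcp_pos'].round(4) if hasattr(s['tcp_pos'],'round') else s['tcp_pos'],'yaw',2*np.degrees(np.arctan2(q[1],q[0])).round(2),'q',np.round(s['qpos'],2),'op',round(s['opening'],3))
im,P,ok=wcloud(f); h,sa,v=hsv(im); z=P[...,2]; t=float(sys.argv[2])
comp(ok&(abs(z-t)<.0035)&(v>140)&(abs(P[...,0]-.52)<.2)&(abs(P[...,1]+.2)<.2),P,'coupon',2)
comp(ok&(abs(z-.02)<.003)&(sa<60)&(P[...,1]<-.02)&(P[...,1]>-.19),P,'anvil')
E
python3 m3.py w6 .036
```

```text
17.05 tcp [ 0.4464 -0.359   0.1542] yaw 190.78 q [-0.    0.86  1.35  1.81 -0.99  1.28 -2.89] op 0.7
coupon 3349 [ 555.7 -312.7] [116.4  29.5] 4.5 z [0.0352 0.0364 0.0376] med [ 0.5442 -0.3142  0.0364]
coupon 22 [ 607.  -308.3] [7.4 6.2] 85.3 z [0.0359 0.0368 0.0378] med [ 0.6061 -0.3096  0.0368]
anvil 10695 [478.4 -97.2] [205.7 100.5] 5.4 z [0.019  0.0203 0.0216] med [ 0.4552 -0.1023  0.0203]
```

The half turn drove joint 7 to its limit, so the turn has to go the other way. I'll unwind.

>>> jog_arm:
  deltas:
    - {"dx":0,"dy":0,"dz":0,"yaw":8.5,"jaw":0.4}
    - {"dx":0,"dy":0,"dz":0,"yaw":17,"jaw":0.4}
    - {"dx":0,"dy":0,"dz":0,"yaw":25.5,"jaw":0.4}
    - {"dx":0,"dy":0,"dz":0,"yaw":34,"jaw":0.4}
    - {"dx":0,"dy":0,"dz":0,"yaw":42.5,"jaw":0.4}
    - {"dx":0,"dy":0,"dz":0,"yaw":51,"jaw":0.4}
    - {"dx":0,"dy":0,"dz":0,"yaw":59.5,"jaw":0.4}
    - {"dx":0,"dy":0,"dz":0,"yaw":68,"jaw":0.4}

```text
time_s: 17.9
tcp_pos: [0.4474, -0.3591, 0.1552]
ee_rot: [-0.637, 0.769, 0.035, 0.033]
wrist_force: [0.2, 0.3, 0.2]
opening: 0.698
gripper_force: 0.0
```

```bash
cat > st.py <<'E'
from h import *
s=sensors.read_state(); q=s['ee_rot']
print(s['time_s'],'tcp',np.round(s['tcp_pos'],4),'yaw',2*np.degrees(np.arctan2(q[1],q[0])).round(2),np.round(q,3),'q',np.round(s['qpos'],2),'op',round(s['opening'],3),'F',np.round(s['wrist_force'],1))
E
python3 st.py
```

```text
17.9 tcp [ 0.4474 -0.3591  0.1552] yaw 259.26 [-0.637  0.769  0.035  0.033] q [ 0.11  0.75  1.05  1.7  -0.74  1.22 -1.95] op 0.698 F [0.2 0.3 0.2]
```

Only a 5.5° lean about the closing axis remains, which is harmless because the pads stay parallel to the coupon's sides. I'll carry on turning the right way.

>>> jog_arm:
  deltas:
    - {"dx":0,"dy":0,"dz":0.03,"yaw":8.5,"jaw":0.4}
    - {"dx":0.02,"dy":0,"dz":0.06,"yaw":17,"jaw":0.4}
    - {"dx":0.04,"dy":0.02,"dz":0.08,"yaw":25.5,"jaw":0.4}
    - {"dx":0.06,"dy":0.04,"dz":0.08,"yaw":34,"jaw":0.4}
    - {"dx":0.088,"dy":0.044,"dz":0.08,"yaw":42.5,"jaw":0.4}
    - {"dx":0.088,"dy":0.044,"dz":0.08,"yaw":51,"jaw":0.4}
    - {"dx":0.088,"dy":0.044,"dz":0.08,"yaw":59.5,"jaw":0.4}
    - {"dx":0.088,"dy":0.044,"dz":0.08,"yaw":68,"jaw":0.4}

```text
time_s: 18.7
tcp_pos: [0.5352, -0.3146, 0.235]
ee_rot: [0.958, -0.281, -0.047, -0.008]
wrist_force: [0.0, 0.5, -0.7]
opening: 0.699
gripper_force: 0.0
```

>>> jog_arm:
  deltas:
    - {"dx":0,"dy":0,"dz":0,"yaw":8.5,"jaw":0.4}
    - {"dx":0,"dy":0,"dz":0,"yaw":17,"jaw":0.4}
    - {"dx":0,"dy":0,"dz":0,"yaw":25.5,"jaw":0.4}
    - {"dx":0,"dy":0,"dz":0,"yaw":34,"jaw":0.4}
    - {"dx":0,"dy":0,"dz":0,"yaw":42.5,"jaw":0.4}
    - {"dx":0,"dy":0,"dz":0,"yaw":51,"jaw":0.4}
    - {"dx":0,"dy":0,"dz":0,"yaw":59.5,"jaw":0.4}
    - {"dx":0,"dy":0,"dz":0,"yaw":68,"jaw":0.4}

```text
time_s: 19.5
tcp_pos: [0.535, -0.3146, 0.2352]
ee_rot: [0.952, 0.302, -0.043, 0.02]
wrist_force: [-0.2, -0.4, -0.5]
opening: 0.7
gripper_force: 0.0
```

>>> jog_arm:
  deltas:
    - {"dx":0,"dy":0,"dz":0,"yaw":8.5,"jaw":0.4}
    - {"dx":0,"dy":0,"dz":0,"yaw":17,"jaw":0.4}
    - {"dx":0,"dy":0,"dz":0,"yaw":25.5,"jaw":0.4}
    - {"dx":0,"dy":0,"dz":0,"yaw":34,"jaw":0.4}
    - {"dx":0,"dy":0,"dz":0,"yaw":42.5,"jaw":0.4}
    - {"dx":0,"dy":0,"dz":0,"yaw":51,"jaw":0.4}
    - {"dx":0,"dy":0,"dz":0,"yaw":59.5,"jaw":0.4}
    - {"dx":0,"dy":0,"dz":0,"yaw":68,"jaw":0.4}

```text
time_s: 20.3
tcp_pos: [0.5348, -0.3147, 0.2353]
ee_rot: [0.62, 0.783, -0.025, 0.041]
wrist_force: [0.4, 0.2, 0.2]
opening: 0.7
gripper_force: 0.0
```

```bash
python3 st.py
```

```text
20.3 tcp [ 0.5348 -0.3147  0.2353] yaw 103.24 [ 0.62   0.783 -0.025  0.041] q [ 0.34  0.46  0.18  1.59 -0.02  1.03  0.74] op 0.7 F [0.4 0.2 0.2]
```

>>> jog_arm:
  deltas:
    - {"dx":0,"dy":0,"dz":0,"yaw":8.5,"jaw":0.4}
    - {"dx":0,"dy":0,"dz":0,"yaw":17,"jaw":0.4}
    - {"dx":0,"dy":0,"dz":0,"yaw":25.5,"jaw":0.4}
    - {"dx":0,"dy":0,"dz":0,"yaw":34,"jaw":0.4}
    - {"dx":0,"dy":0,"dz":0,"yaw":42.5,"jaw":0.4}
    - {"dx":0,"dy":0,"dz":0,"yaw":51,"jaw":0.4}
    - {"dx":0,"dy":0,"dz":0,"yaw":59.5,"jaw":0.4}
    - {"dx":0,"dy":0,"dz":0,"yaw":68,"jaw":0.4}

```text
time_s: 21.1
tcp_pos: [0.5346, -0.3149, 0.2353]
ee_rot: [0.077, 0.996, 0.002, 0.048]
wrist_force: [-0.5, 0.7, -0.2]
opening: 0.697
gripper_force: 0.0
```

>>> jog_arm:
  deltas:
    - {"dx":0,"dy":0,"dz":0,"yaw":8.5,"jaw":0.4}
    - {"dx":0,"dy":0,"dz":0,"yaw":13.2,"jaw":0.4}
    - {"dx":0,"dy":0,"dz":0,"yaw":13.2,"jaw":0.4}
    - {"dx":0,"dy":0,"dz":0,"yaw":13.2,"jaw":0.4}

```text
time_s: 21.5
tcp_pos: [0.5342, -0.3159, 0.235]
ee_rot: [-0.034, 0.998, 0.008, 0.047]
wrist_force: [0.5, -0.2, 0.3]
opening: 0.703
gripper_force: 0.0
```

```bash
python3 st.py;python3 m3.py w7 .036
```

```text
21.5 tcp [ 0.5342 -0.3159  0.235 ] yaw 183.88 [-0.034  0.998  0.008  0.047] q [ 0.68  0.46 -0.24  1.58  0.05  1.04  2.09] op 0.703 F [ 0.5 -0.2  0.3]
21.5 tcp [ 0.5342 -0.3159  0.235 ] yaw 183.88 q [ 0.68  0.46 -0.24  1.58  0.05  1.04  2.09] op 0.703
coupon 2678 [ 583.7 -310.5] [105.5  28.6] 4.4 z [0.0349 0.0364 0.0379] med [ 0.5793 -0.3105  0.0364]
coupon 433 [ 411.6 -209.1] [33.7 13.1] 5.8 z [0.0341 0.036  0.0377] med [ 0.4119 -0.2098  0.036 ]
anvil 13087 [481.1 -97.1] [208.7  99.1] 5.5 z [0.0187 0.0203 0.0218] med [ 0.4723 -0.1035  0.0203]
```

>>> jog_arm:
  deltas:
    - {"dx":0.002,"dy":0.001,"dz":-0.05,"yaw":0.5,"jaw":0.4}
    - {"dx":0.002,"dy":0.001,"dz":-0.1,"yaw":0.5,"jaw":0.4}
    - {"dx":0.002,"dy":0.001,"dz":-0.15,"yaw":0.5,"jaw":0.4}
    - {"dx":0.002,"dy":0.001,"dz":-0.19,"yaw":0.5,"jaw":0.4}
    - {"dx":0.002,"dy":0.001,"dz":-0.211,"yaw":0.5,"jaw":0.4}
    - {"dx":0.002,"dy":0.001,"dz":-0.211,"yaw":0.5,"jaw":0.4}
    - {"dx":0.002,"dy":0.001,"dz":-0.211,"yaw":0.5,"jaw":-1}
    - {"dx":0.002,"dy":0.001,"dz":-0.211,"yaw":0.5,"jaw":-1}
  force: 40

```text
time_s: 22.35
tcp_pos: [0.5367, -0.3166, 0.0258]
ee_rot: [-0.039, 0.998, 0.007, 0.048]
wrist_force: [0.5, 10.4, 10.8]
opening: 0.37
gripper_force: 7.6
```

>>> jog_arm:
  deltas:
    - {"dx":0,"dy":0,"dz":0,"yaw":0,"jaw":-1}
    - {"dx":0,"dy":0,"dz":0,"yaw":0,"jaw":-1}
    - {"dx":0,"dy":0,"dz":0,"yaw":0,"jaw":-1}
    - {"dx":0,"dy":0,"dz":0,"yaw":0,"jaw":-1}
    - {"dx":0,"dy":0,"dz":0,"yaw":0,"jaw":-1}

```text
time_s: 22.85
tcp_pos: [0.5369, -0.3156, 0.0261]
ee_rot: [-0.039, 0.998, 0.008, 0.049]
wrist_force: [-1.2, 4.7, 6.9]
opening: 0.339
gripper_force: 40.6
```

>>> jog_arm:
  deltas:
    - {"dx":0,"dy":0,"dz":0.02,"yaw":0,"jaw":-1}
    - {"dx":0,"dy":0,"dz":0.05,"yaw":0,"jaw":-1}
    - {"dx":-0.03,"dy":0.02,"dz":0.07,"yaw":0,"jaw":-1}
    - {"dx":-0.06,"dy":0.05,"dz":0.07,"yaw":0,"jaw":-1}
    - {"dx":-0.09,"dy":0.08,"dz":0.07,"yaw":0,"jaw":-1}
    - {"dx":-0.12,"dy":0.11,"dz":0.07,"yaw":0,"jaw":-1}
    - {"dx":-0.12,"dy":0.15,"dz":0.07,"yaw":0,"jaw":-1}
    - {"dx":-0.12,"dy":0.19,"dz":0.07,"yaw":0,"jaw":-1}

```text
time_s: 23.65
tcp_pos: [0.415, -0.1264, 0.0951]
ee_rot: [-0.037, 0.998, 0.007, 0.048]
wrist_force: [1.2, 0.6, -0.4]
opening: 0.335
gripper_force: 39.8
```

>>> jog_arm:
  deltas:
    - {"dx":0,"dy":0.02,"dz":0,"yaw":0,"jaw":-1}
    - {"dx":0,"dy":0.023,"dz":0,"yaw":0,"jaw":-1}
    - {"dx":0,"dy":0.023,"dz":0,"yaw":0,"jaw":-1}
    - {"dx":0,"dy":0.023,"dz":-0.03,"yaw":0,"jaw":-1}
    - {"dx":0,"dy":0.023,"dz":-0.05,"yaw":0,"jaw":-1}
    - {"dx":0,"dy":0.023,"dz":-0.055,"yaw":0,"jaw":-1}
    - {"dx":0,"dy":0.023,"dz":-0.055,"yaw":0,"jaw":-1}

```text
time_s: 24.35
tcp_pos: [0.4152, -0.1044, 0.0385]
ee_rot: [-0.038, 0.998, 0.008, 0.047]
wrist_force: [0.0, 0.9, 0.2]
opening: 0.339
gripper_force: 39.8
```

```bash
python3 st.py;python3 m3.py w8 .051
```

```text
24.35 tcp [ 0.4152 -0.1044  0.0385] yaw 184.34 [-0.038  0.998  0.008  0.047] q [ 0.33  0.48 -0.15  2.31  0.13  0.26  1.72] op 0.339 F [0.  0.9 0.2]
24.35 tcp [ 0.4152 -0.1044  0.0385] yaw 184.34 q [ 0.33  0.48 -0.15  2.31  0.13  0.26  1.72] op 0.339
coupon 2882 [ 444.1 -102.9] [35.3 29.4] 5.8 z [0.0477 0.0487 0.0497] med [ 0.4454 -0.1021  0.0487]
anvil 13998 [ 412.3 -102.9] [73.4 98.5] 5.3 z [0.0191 0.0203 0.0216] med [ 0.3972 -0.0882  0.0203]
```

View pics/w8.png

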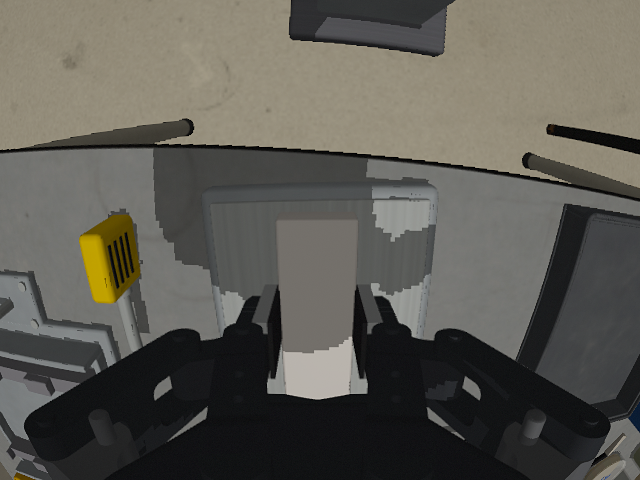

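The view shows the coupon held over the anvil, with its front end at (317,220). The anvil's front edge is at row 195 and its sides are at columns 205 and 435. I'll lower it and slide partway in.

>>> jog_arm:
  deltas:
    - {"dx":0,"dy":0.002,"dz":-0.01,"yaw":0,"jaw":-1}
    - {"dx":0,"dy":0.002,"dz":-0.0155,"yaw":0,"jaw":-1}
    - {"dx":0.01,"dy":0.003,"dz":-0.0158,"yaw":0,"jaw":-1}
    - {"dx":0.02,"dy":0.004,"dz":-0.0158,"yaw":0,"jaw":-1}
    - {"dx":0.03,"dy":0.0045,"dz":-0.0158,"yaw":0,"jaw":-1}
    - {"dx":0.04,"dy":0.005,"dz":-0.0158,"yaw":0,"jaw":-1}
    - {"dx":0.04,"dy":0.005,"dz":-0.0158,"yaw":0,"jaw":-1}
    - {"dx":0.04,"dy":0.005,"dz":-0.0158,"yaw":0,"jaw":-1}

```text
time_s: 25.2
tcp_pos: [0.4554, -0.0983, 0.023]
ee_rot: [-0.039, 0.998, 0.008, 0.047]
wrist_force: [-0.4, -0.5, -0.3]
opening: 0.34
gripper_force: 39.8
```

>>> jog_arm:
  deltas:
    - {"dx":0,"dy":0,"dz":0,"yaw":0,"jaw":0.1}
    - {"dx":0,"dy":0,"dz":0,"yaw":0,"jaw":0.1}
    - {"dx":0,"dy":0,"dz":0,"yaw":0,"jaw":0.1}
    - {"dx":0,"dy":0,"dz":0.015,"yaw":0,"jaw":0.1}
    - {"dx":0,"dy":0,"dz":0.015,"yaw":0,"jaw":0.1}

```text
time_s: 25.7
tcp_pos: [0.456, -0.0986, 0.0391]
ee_rot: [-0.039, 0.998, 0.008, 0.048]
wrist_force: [0.3, -0.1, 0.4]
opening: 0.554
gripper_force: 0.0
```

```bash
cat > m4.py <<'E'
from h import *
import sys
f=sys.argv[1]; s,*_=snap('wrist',f); q=s['ee_rot']
print(s['time_s'],'tcp',np.round(s['tcp_pos'],4),'yaw',2*np.degrees(np.arctan2(q[1],q[0])).round(2),'op',round(s['opening'],3),'F',np.round(s['wrist_force'],1),'q6,7',np.round(s['qpos'][5:],2))
im,P,ok=wcloud(f); h,sa,v=hsv(im); z=P[...,2]
th=np.radians(4.5); X=P[...,0]*np.cos(th)+P[...,1]*np.sin(th); Y=-P[...,0]*np.sin(th)+P[...,1]*np.cos(th)
def edges(t,m):
    m=cv2.morphologyEx(m.astype(np.uint8),cv2.MORPH_OPEN,np.ones((3,3)))>0
    n,l,st,_=cv2.connectedComponentsWithStats(m.astype(np.uint8)); m=l==1+np.argmax(st[1:,4])
    xs,ys=X[m],Y[m]; x0=np.percentile(xs,.3); b=np.arange(x0+.006,np.percentile(xs,99)-.004,.004)
    L=[];H=[];C=[]
    for a in b:
        k=(xs>=a)&(xs<a+.004)
        if k.sum()>15: L.append(ys[k].min());H.append(ys[k].max());C.append(a+.002)
    L,H,C=map(np.array,(L,H,C)); wd=np.median(H-L); g=abs(H-L-wd)<.002
    pc=np.polyfit(C[g],(L+H)[g]/2,1) if g.sum()>1 else [0,np.mean((L+H)/2)]
    print(t,'front X',x0.round(4),'Xmax',xs.max().round(4),'width',wd.round(4),'midY',np.median((L+H)[g]/2).round(4),'slope deg',np.degrees(pc[0]).round(2),'atX',C[g].mean().round(3),'z',np.median(z[m]).round(4)); return x0,np.median((L+H)[g]/2)
A=edges('anvil',ok&(abs(z-.02)<.003)&(Y<-.05)&(Y>-.24)&(X<.6))
B=edges('coupon',ok&(abs(z-.032)<.003)&(v>90)&(sa<60)&(abs(Y-A[1])<.05)&(X<.6))
print('coupon centre: tester x mm',(-180+(B[0]-A[0])*1000+70).round(1),'y mm',((B[1]-A[1])*1000).round(1))
E
python3 m4.py w9
```

```text
25.7 tcp [ 0.456  -0.0986  0.0391] yaw 184.42 op 0.554 F [ 0.3 -0.1  0.4] q6,7 [0.32 1.7 ]
anvil front X 0.3667 Xmax 0.5194 width 0.0977 midY -0.1351 slope deg 0.87 atX 0.417 z 0.0203
coupon front X 0.4065 Xmax 0.5104 width 0.0297 midY -0.1348 slope deg 0.13 atX 0.458 z 0.0323
coupon centre: tester x mm -70.2 y mm 0.3
```

View pics/w9.png

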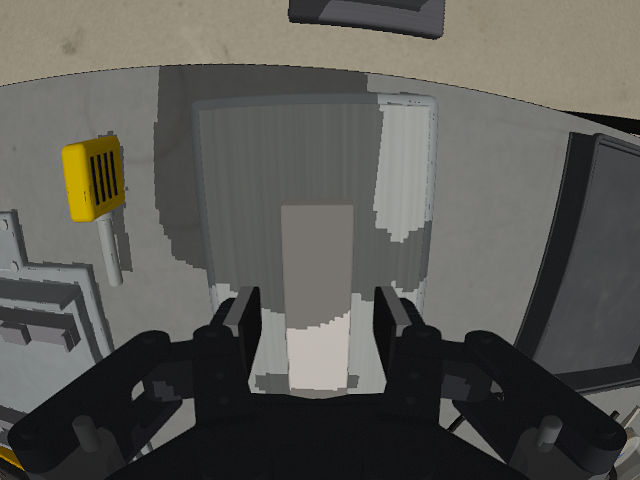

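The coupon lies flat on the anvil with its front end at (317,205). The anvil's front edge is at row 100 and its sides are at columns 200 and 432. I'll refine the anvil yaw from the earlier wide views.

```bash
python3 - <<'E'
from h import *
for f in('w3','w4','w5','w7','w9'):
    im,P,ok=wcloud(f); h,sa,v=hsv(im); z=P[...,2]
    m=ok&(abs(z-.02)<.003)&(P[...,1]<-.02)&(P[...,1]>-.19)&(P[...,0]<.62)
    m=cv2.morphologyEx(m.astype(np.uint8),cv2.MORPH_OPEN,np.ones((3,3)))>0
    n,l,st,_=cv2.connectedComponentsWithStats(m.astype(np.uint8)); Q=P[l==1+np.argmax(st[1:,4])]
    out=[]
    for sgn in(-1,1):
        C=[];E=[]
        for a in np.arange(.385,.57,.004):
            k=abs(Q[:,0]-a)<.002
            if k.sum()>5: C.append(a);E.append((sgn*Q[k,1]).max()*sgn)
        C,E=map(np.array,(C,E)); g=np.ones(len(C),bool)
        for _ in range(6):
            p=np.polyfit(C[g],E[g],1); g=abs(E-np.polyval(p,C))<.0015
        out.append((np.degrees(np.arctan(p[0])).round(2),np.polyval(p,.5).round(4),g.sum()))
    print(f,out)
E
```

```text
w3 [(np.float64(5.22), np.float64(-0.1429), np.int64(46)), (np.float64(-0.44), np.float64(-0.0498), np.int64(10))]
w4 [(np.float64(-12.58), np.float64(-0.1603), np.int64(2)), (np.float64(5.27), np.float64(-0.0435), np.int64(46))]
w5 [(np.float64(5.13), np.float64(-0.1421), np.int64(47)), (np.float64(-5.39), np.float64(-0.0553), np.int64(3))]
w7 [(np.float64(5.42), np.float64(-0.1449), np.int64(47)), (np.float64(5.53), np.float64(-0.0466), np.int64(41))]
w9 [(np.float64(12.58), np.float64(-0.1334), np.int64(8)), (np.float64(-6.3), np.float64(-0.0633), np.int64(5))]
```

>>> jog_arm:
  deltas:
    - {"dx":-0.025,"dy":-0.003,"dz":0,"yaw":0,"jaw":0.1}
    - {"dx":-0.025,"dy":-0.003,"dz":0,"yaw":0,"jaw":0.1}
    - {"dx":-0.025,"dy":-0.003,"dz":-0.012,"yaw":0,"jaw":0.1}
    - {"dx":-0.025,"dy":-0.003,"dz":-0.016,"yaw":0,"jaw":0.1}
    - {"dx":-0.025,"dy":-0.003,"dz":-0.016,"yaw":0,"jaw":-1}
    - {"dx":-0.025,"dy":-0.003,"dz":-0.016,"yaw":0,"jaw":-1}
    - {"dx":-0.025,"dy":-0.003,"dz":-0.016,"yaw":0,"jaw":-1}
    - {"dx":-0.025,"dy":-0.003,"dz":-0.016,"yaw":0,"jaw":-1}
  force: 30

```text
time_s: 26.55
tcp_pos: [0.4305, -0.1014, 0.0222]
ee_rot: [-0.039, 0.998, 0.008, 0.047]
wrist_force: [-0.3, -0.3, -0.4]
opening: 0.343
gripper_force: 30.1
```

>>> jog_arm:
  deltas:
    - {"dx":0,"dy":0,"dz":0,"yaw":0,"jaw":-1}
    - {"dx":0.006,"dy":0.0005,"dz":0,"yaw":0.2,"jaw":-1}
    - {"dx":0.013,"dy":0.001,"dz":0,"yaw":0.4,"jaw":-1}
    - {"dx":0.02,"dy":0.002,"dz":0,"yaw":0.6,"jaw":-1}
    - {"dx":0.027,"dy":0.0025,"dz":0,"yaw":0.7,"jaw":-1}
    - {"dx":0.031,"dy":0.0026,"dz":0,"yaw":0.7,"jaw":-1}
    - {"dx":0.031,"dy":0.0026,"dz":0,"yaw":0.7,"jaw":-1}

```text
time_s: 27.25
tcp_pos: [0.4623, -0.0987, 0.022]
ee_rot: [-0.045, 0.998, 0.008, 0.047]
wrist_force: [0.7, 0.8, -0.6]
opening: 0.339
gripper_force: 30.1
```

```bash
sed -i 's/radians(4.5)/radians(5.3)/' m4.py; python3 m4.py w10
```

```text
27.25 tcp [ 0.4623 -0.0987  0.022 ] yaw 185.14 op 0.339 F [ 0.7  0.8 -0.6] q6,7 [0.29 1.7 ]
anvil front X 0.3649 Xmax 0.4745 width 0.098 midY -0.1411 slope deg -0.15 atX 0.415 z 0.0203
coupon front X 0.4364 Xmax 0.4978 width 0.0297 midY -0.142 slope deg 0.39 atX 0.468 z 0.0326
coupon centre: tester x mm -38.5 y mm -0.9
```

>>> jog_arm:
  deltas:
    - {"dx":-0.0015,"dy":0,"dz":0,"yaw":0,"jaw":-1}
    - {"dx":-0.0015,"dy":0,"dz":0,"yaw":0,"jaw":-1}
    - {"dx":-0.0015,"dy":0,"dz":0,"yaw":0,"jaw":-1}
    - {"dx":-0.0015,"dy":0,"dz":0,"yaw":0,"jaw":0.1}
    - {"dx":-0.0015,"dy":0,"dz":0,"yaw":0,"jaw":0.1}
    - {"dx":-0.0015,"dy":0,"dz":0.001,"yaw":0,"jaw":0.1}
    - {"dx":-0.0115,"dy":0,"dz":0.02,"yaw":0,"jaw":0.1}
    - {"dx":-0.0115,"dy":0,"dz":0.02,"yaw":0,"jaw":0.1}

```text
time_s: 28.1
tcp_pos: [0.4494, -0.099, 0.0433]
ee_rot: [-0.045, 0.998, 0.008, 0.047]
wrist_force: [0.8, -0.1, -0.2]
opening: 0.549
gripper_force: 0.0
```

```bash
python3 m4.py w11; python3 - <<'E'
from h import *
s,im,d,p=snap('side','sd1'); s,im2,d,p=snap('scene','sc1')
a=cv2.imread('pics/sd1.png')[255:335,260:360];b=cv2.imread('pics/sc1.png')[180:300,280:440]
cv2.imwrite('pics/c3.png',cv2.hconcat([cv2.resize(a,(400,320),interpolation=2),cv2.resize(b,(400,320),interpolation=2)]))
E
```

```text
28.1 tcp [ 0.4494 -0.099   0.0433] yaw 185.12 op 0.549 F [ 0.8 -0.1 -0.2] q6,7 [0.33 1.71]
anvil front X 0.3648 Xmax 0.5149 width 0.0976 midY -0.141 slope deg 0.09 atX 0.413 z 0.0203
coupon front X 0.4338 Xmax 0.5058 width 0.0297 midY -0.1418 slope deg 0.36 atX 0.47 z 0.0323
coupon centre: tester x mm -41.0 y mm -0.9
```

View pics/c3.png

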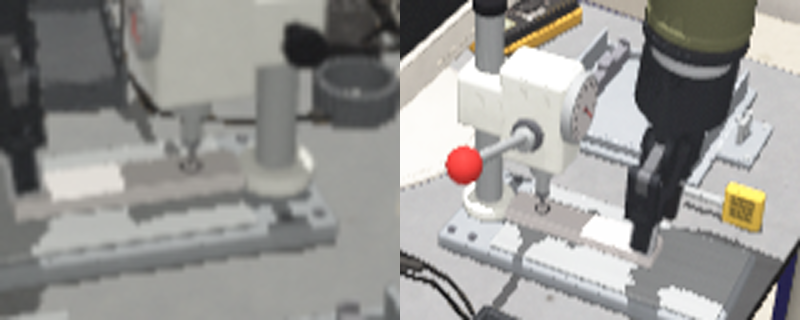

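Both views show the ring directly under the indenter point, at (190,166) on the left and (542,208) on the right. The measured offset is about 1 mm, so I'll move to the lever.

>>> jog_arm:
  deltas:
    - {"dx":0,"dy":0,"dz":0.04,"yaw":0,"jaw":0.1}
    - {"dx":-0.01,"dy":0,"dz":0.09,"yaw":0,"jaw":-1}
    - {"dx":-0.01,"dy":0.02,"dz":0.135,"yaw":0,"jaw":-1}
    - {"dx":-0.01,"dy":0.05,"dz":0.17,"yaw":0,"jaw":-1}
    - {"dx":0,"dy":0.095,"dz":0.175,"yaw":0,"jaw":-1}
    - {"dx":0.03,"dy":0.13,"dz":0.175,"yaw":0,"jaw":-1}
    - {"dx":0.065,"dy":0.143,"dz":0.175,"yaw":0,"jaw":-1}
    - {"dx":0.098,"dy":0.143,"dz":0.175,"yaw":0,"jaw":-1}

```text
time_s: 29.05
tcp_pos: [0.5493, 0.0479, 0.2169]
ee_rot: [-0.047, 0.998, 0.009, 0.047]
wrist_force: [-0.4, -0.2, 0.2]
opening: 0.005
gripper_force: 0.0
```

>>> jog_arm:
  deltas:
    - {"dx":0,"dy":0,"dz":0,"yaw":0,"jaw":-1}
    - {"dx":0,"dy":0,"dz":0,"yaw":0,"jaw":-1}
    - {"dx":0,"dy":0,"dz":-0.02,"yaw":0,"jaw":-1}
    - {"dx":0,"dy":0,"dz":-0.03,"yaw":0,"jaw":-1}

```text
time_s: 29.45
tcp_pos: [0.5462, 0.0437, 0.1857]
ee_rot: [-0.044, 0.998, 0.008, 0.046]
wrist_force: [-0.5, -0.1, -0.2]
opening: 0.001
gripper_force: 0.0
```

```bash
python3 st.py; python3 - <<'E'
from h import *
s,*_=snap('wrist','w12')
im,P,ok=wcloud('w12'); h,s,v=hsv(im); z=P[...,2]
k=ok&((h<8)|(h>172))&(s>150); K=P[k]; print(len(K)); 
if len(K): print(K.min(0),K.max(0),np.median(K,0), np.argwhere(k).mean(0))
E
```

```text
29.45 tcp [0.5462 0.0437 0.1857] yaw 185.1 [-0.044  0.998  0.008  0.046] q [ 0.08  0.39 -0.28  1.86  0.14  0.82  1.4 ] op 0.001 F [-0.5 -0.1 -0.2]
1963
[ 0.51755465 -0.10769087  0.01525257] [0.75203488 0.2429082  0.19325528] [0.5398238  0.04255929 0.16784784] [277.16250637 315.70096791]
```

>>> jog_arm:
  deltas:
    - {"dx":0,"dy":0,"dz":-0.01,"yaw":0,"jaw":-1}
    - {"dx":0,"dy":0.001,"dz":-0.018,"yaw":0,"jaw":-1}
    - {"dx":0,"dy":0.002,"dz":-0.026,"yaw":0,"jaw":-1}
    - {"dx":0,"dy":0.003,"dz":-0.034,"yaw":0,"jaw":-1}
    - {"dx":0,"dy":0.004,"dz":-0.042,"yaw":0,"jaw":-1}
    - {"dx":0,"dy":0.005,"dz":-0.048,"yaw":0,"jaw":-1}
    - {"dx":0,"dy":0.005,"dz":-0.052,"yaw":0,"jaw":-1}
    - {"dx":0,"dy":0.005,"dz":-0.052,"yaw":0,"jaw":-1}

```text
time_s: 30.3
tcp_pos: [0.5477, 0.0493, 0.1345]
ee_rot: [-0.045, 0.998, 0.008, 0.047]
wrist_force: [-1.4, 0.7, 0.9]
opening: -0.004
gripper_force: 0.6
```

>>> jog_arm:
  deltas:
    - {"dx":0,"dy":0,"dz":-0.002,"yaw":0,"jaw":-1}
    - {"dx":0,"dy":0,"dz":-0.004,"yaw":0,"jaw":-1}
    - {"dx":0,"dy":0,"dz":-0.004,"yaw":0,"jaw":-1}

```text
time_s: 30.6
tcp_pos: [0.548, 0.0492, 0.131]
ee_rot: [-0.045, 0.998, 0.008, 0.047]
wrist_force: [-0.0, 0.9, 1.8]
opening: -0.0
gripper_force: 0.6
```

>>> jog_arm:
  deltas:
    - {"dx":0,"dy":0,"dz":-0.002,"yaw":0,"jaw":-1}
    - {"dx":0,"dy":0,"dz":-0.003,"yaw":0,"jaw":-1}
    - {"dx":0,"dy":0,"dz":-0.003,"yaw":0,"jaw":-1}

```text
time_s: 30.9
tcp_pos: [0.548, 0.0493, 0.128]
ee_rot: [-0.045, 0.998, 0.008, 0.047]
wrist_force: [0.0, 1.3, 1.8]
opening: -0.001
gripper_force: 0.8
```

>>> jog_arm:
  deltas:
    - {"dx":0,"dy":0,"dz":-0.001,"yaw":0,"jaw":-1}
    - {"dx":0,"dy":0,"dz":-0.002,"yaw":0,"jaw":-1}
    - {"dx":0,"dy":0,"dz":-0.002,"yaw":0,"jaw":-1}

```text
time_s: 31.2
tcp_pos: [0.548, 0.0493, 0.1261]
ee_rot: [-0.045, 0.998, 0.008, 0.047]
wrist_force: [0.0, -0.1, 3.3]
opening: -0.002
gripper_force: 1.3
```

>>> jog_arm:
  deltas:
    - {"dx":0,"dy":0,"dz":-0.001,"yaw":0,"jaw":-1}
    - {"dx":0,"dy":0,"dz":-0.002,"yaw":0,"jaw":-1}
    - {"dx":0,"dy":0,"dz":-0.002,"yaw":0,"jaw":-1}

```text
time_s: 31.5
tcp_pos: [0.548, 0.0494, 0.1241]
ee_rot: [-0.045, 0.998, 0.008, 0.047]
wrist_force: [-0.9, 1.0, 3.3]
opening: 0.002
gripper_force: 1.8
```

>>> jog_arm:
  deltas:
    - {"dx":0,"dy":0,"dz":-0.001,"yaw":0,"jaw":-1}
    - {"dx":0,"dy":0,"dz":-0.002,"yaw":0,"jaw":-1}
    - {"dx":0,"dy":0,"dz":-0.002,"yaw":0,"jaw":-1}

```text
time_s: 31.8
tcp_pos: [0.548, 0.0494, 0.1221]
ee_rot: [-0.045, 0.998, 0.008, 0.047]
wrist_force: [-0.6, 2.4, 4.9]
opening: 0.006
gripper_force: 2.3
```

>>> jog_arm:
  deltas:
    - {"dx":0,"dy":0,"dz":-0.002,"yaw":0,"jaw":-1}
    - {"dx":0,"dy":0,"dz":-0.004,"yaw":0,"jaw":-1}
    - {"dx":0,"dy":0,"dz":-0.004,"yaw":0,"jaw":-1}

```text
time_s: 32.1
tcp_pos: [0.5481, 0.0494, 0.1182]
ee_rot: [-0.045, 0.998, 0.008, 0.047]
wrist_force: [-1.4, 2.2, 6.7]
opening: 0.001
gripper_force: 3.4
```

```bash
python3 st.py; python3 - <<'E'
from h import *
s,im,d,p=snap('side','sd2'); s,im2,d,p=snap('scene','sc2')
a=cv2.imread('pics/sd2.png')[255:335,260:360];b=cv2.imread('pics/sc2.png')[180:300,280:440]
cv2.imwrite('pics/c4.png',cv2.hconcat([cv2.resize(a,(400,320),interpolation=2),cv2.resize(b,(400,320),interpolation=2)]))
E
```

```text
32.1 tcp [0.5481 0.0494 0.1182] yaw 185.14 [-0.045  0.998  0.008  0.047] q [ 0.04  0.47 -0.25  1.94  0.18  0.65  1.35] op 0.001 F [-1.4  2.2  6.7]
```

View pics/c4.png

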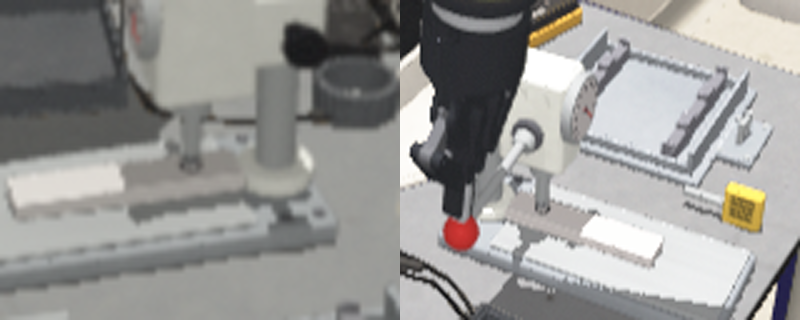

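Both views show the indenter point down inside the ring, at (190,163) on the left and (543,207) on the right. I'll press harder and hold.

>>> jog_arm:
  deltas:
    - {"dx":0,"dy":0,"dz":-0.003,"yaw":0,"jaw":-1}
    - {"dx":0,"dy":0,"dz":-0.006,"yaw":0,"jaw":-1}
    - {"dx":0,"dy":0,"dz":-0.006,"yaw":0,"jaw":-1}

```text
time_s: 32.5
tcp_pos: [0.5481, 0.0493, 0.1126]
ee_rot: [-0.045, 0.998, 0.008, 0.048]
wrist_force: [-2.7, 1.9, 11.0]
opening: -0.004
gripper_force: 5.6
```

>>> jog_arm:
  deltas:
    - {"dx":0,"dy":0,"dz":-0.003,"yaw":0,"jaw":-1}
    - {"dx":0,"dy":0,"dz":-0.005,"yaw":0,"jaw":-1}
    - {"dx":0,"dy":0,"dz":-0.005,"yaw":0,"jaw":-1}

```text
time_s: 32.8
tcp_pos: [0.5482, 0.0489, 0.1081]
ee_rot: [-0.045, 0.998, 0.008, 0.048]
wrist_force: [-4.0, 1.1, 16.0]
opening: 0.001
gripper_force: 8.3
```

>>> jog_arm:
  deltas:
    - {"dx":0,"dy":0,"dz":-0.002,"yaw":0,"jaw":-1}
    - {"dx":0,"dy":0,"dz":-0.004,"yaw":0,"jaw":-1}
    - {"dx":0,"dy":0,"dz":-0.004,"yaw":0,"jaw":-1}
    - {"dx":0,"dy":0,"dz":-0.004,"yaw":0,"jaw":-1}
    - {"dx":0,"dy":0,"dz":-0.004,"yaw":0,"jaw":-1}
    - {"dx":0,"dy":0,"dz":-0.004,"yaw":0,"jaw":-1}
    - {"dx":0,"dy":0,"dz":-0.004,"yaw":0,"jaw":-1}
    - {"dx":0,"dy":0,"dz":-0.004,"yaw":0,"jaw":-1}

```text
time_s: 33.6
tcp_pos: [0.5483, 0.0485, 0.1047]
ee_rot: [-0.044, 0.998, 0.008, 0.048]
wrist_force: [-5.8, -0.4, 20.5]
opening: 0.007
gripper_force: 10.6
```

>>> jog_arm:
  deltas:
    - {"dx":0,"dy":0,"dz":0,"yaw":0,"jaw":-1}
    - {"dx":0,"dy":0,"dz":0,"yaw":0,"jaw":-1}
    - {"dx":0,"dy":0,"dz":0,"yaw":0,"jaw":-1}
    - {"dx":0,"dy":0,"dz":0,"yaw":0,"jaw":-1}
    - {"dx":0,"dy":0,"dz":0,"yaw":0,"jaw":-1}
    - {"dx":0,"dy":0,"dz":0,"yaw":0,"jaw":-1}

```text
time_s: 34.2
tcp_pos: [0.5483, 0.0485, 0.1047]
ee_rot: [-0.044, 0.998, 0.007, 0.048]
wrist_force: [-5.5, -0.9, 20.9]
opening: 0.002
gripper_force: 10.6
```

>>> jog_arm:
  deltas:
    - {"dx":0,"dy":0,"dz":0.01,"yaw":0,"jaw":-1}
    - {"dx":0,"dy":0,"dz":0.02,"yaw":0,"jaw":-1}
    - {"dx":0,"dy":-0.003,"dz":0.035,"yaw":0,"jaw":-1}
    - {"dx":0,"dy":-0.005,"dz":0.05,"yaw":0,"jaw":-1}
    - {"dx":0,"dy":-0.006,"dz":0.065,"yaw":0,"jaw":-1}
    - {"dx":0,"dy":-0.006,"dz":0.08,"yaw":0,"jaw":-1}
    - {"dx":0,"dy":-0.006,"dz":0.11,"yaw":0,"jaw":-1}
    - {"dx":-0.02,"dy":-0.006,"dz":0.13,"yaw":0,"jaw":-1}

```text
time_s: 35.0
tcp_pos: [0.5294, 0.0425, 0.2341]
ee_rot: [-0.044, 0.998, 0.008, 0.048]
wrist_force: [0.7, -0.2, 0.2]
opening: 0.001
gripper_force: 0.0
```

>>> jog_arm:
  deltas:
    - {"dx":-0.04,"dy":-0.01,"dz":0,"yaw":0,"jaw":-0.5}
    - {"dx":-0.08,"dy":-0.04,"dz":0,"yaw":0,"jaw":0.1}
    - {"dx":-0.1,"dy":-0.08,"dz":0,"yaw":0,"jaw":0.1}
    - {"dx":-0.1,"dy":-0.12,"dz":0,"yaw":0,"jaw":0.1}
    - {"dx":-0.1,"dy":-0.142,"dz":-0.02,"yaw":0,"jaw":0.1}
    - {"dx":-0.1,"dy":-0.142,"dz":-0.06,"yaw":0,"jaw":0.1}
    - {"dx":-0.1,"dy":-0.142,"dz":-0.1,"yaw":0,"jaw":0.1}
    - {"dx":-0.1,"dy":-0.142,"dz":-0.1,"yaw":0,"jaw":0.1}

```text
time_s: 35.8
tcp_pos: [0.4243, -0.0988, 0.1293]
ee_rot: [-0.044, 0.998, 0.009, 0.043]
wrist_force: [-0.6, 0.4, 0.5]
opening: 0.55
gripper_force: 0.0
```

```bash
python3 m4.py w13
```

```text
35.8 tcp [ 0.4243 -0.0988  0.1293] yaw 185.08 op 0.55 F [-0.6  0.4  0.5] q6,7 [0.57 1.78]
anvil front X 0.365 Xmax 0.5725 width 0.0972 midY -0.141 slope deg 0.14 atX 0.459 z 0.0204
coupon front X 0.4342 Xmax 0.5632 width 0.029 midY -0.1418 slope deg 0.35 atX 0.498 z 0.0324
coupon centre: tester x mm -40.8 y mm -0.8
```

The coupon hasn't moved and the lever is released. Now I'll withdraw the coupon, regrip it near its middle and carry it to the tray.

>>> jog_arm:
  deltas:
    - {"dx":0.039,"dy":0,"dz":-0.04,"yaw":0.3,"jaw":0.1}
    - {"dx":0.039,"dy":0,"dz":-0.08,"yaw":0.3,"jaw":0.1}
    - {"dx":0.039,"dy":0,"dz":-0.1,"yaw":0.3,"jaw":0.1}
    - {"dx":0.039,"dy":0,"dz":-0.107,"yaw":0.3,"jaw":0.1}
    - {"dx":0.039,"dy":0,"dz":-0.107,"yaw":0.3,"jaw":0.1}
    - {"dx":0.039,"dy":0,"dz":-0.107,"yaw":0.3,"jaw":-1}
    - {"dx":0.039,"dy":0,"dz":-0.107,"yaw":0.3,"jaw":-1}
    - {"dx":0.039,"dy":0,"dz":-0.107,"yaw":0.3,"jaw":-1}

```text
time_s: 36.65
tcp_pos: [0.468, -0.0991, 0.028]
ee_rot: [-0.047, 0.998, 0.008, 0.049]
wrist_force: [-1.7, 0.8, 8.5]
opening: 0.334
gripper_force: 29.8
```

>>> jog_arm:
  deltas:
    - {"dx":0,"dy":0,"dz":0,"yaw":0,"jaw":-1}
    - {"dx":0,"dy":0,"dz":0,"yaw":0,"jaw":-1}
    - {"dx":-0.01,"dy":-0.001,"dz":0,"yaw":0,"jaw":-1}
    - {"dx":-0.025,"dy":-0.0025,"dz":0,"yaw":0,"jaw":-1}
    - {"dx":-0.04,"dy":-0.004,"dz":0,"yaw":0,"jaw":-1}
    - {"dx":-0.05,"dy":-0.005,"dz":0,"yaw":0,"jaw":-1}
    - {"dx":-0.05,"dy":-0.005,"dz":0,"yaw":0,"jaw":0.1}
    - {"dx":-0.05,"dy":-0.005,"dz":0,"yaw":0,"jaw":0.1}

```text
time_s: 37.45
tcp_pos: [0.4167, -0.104, 0.0266]
ee_rot: [-0.047, 0.998, 0.008, 0.047]
wrist_force: [0.5, -0.0, 0.1]
opening: 0.555
gripper_force: 0.0
```

>>> jog_arm:
  deltas:
    - {"dx":0,"dy":0,"dz":0,"yaw":0,"jaw":0.1}
    - {"dx":0,"dy":0,"dz":0.02,"yaw":0,"jaw":0.1}
    - {"dx":0.037,"dy":0.0035,"dz":0.02,"yaw":0,"jaw":0.1}
    - {"dx":0.037,"dy":0.0035,"dz":0.02,"yaw":0,"jaw":0.1}

```text
time_s: 37.85
tcp_pos: [0.4596, -0.0998, 0.0471]
ee_rot: [-0.048, 0.998, 0.008, 0.051]
wrist_force: [-0.1, 0.1, -0.7]
opening: 0.548
gripper_force: 0.0
```

```bash
python3 m4.py w14
```

```text
37.85 tcp [ 0.4596 -0.0998  0.0471] yaw 185.52 op 0.548 F [-0.1  0.1 -0.7] q6,7 [0.34 1.71]
anvil front X 0.3649 Xmax 0.529 width 0.0978 midY -0.141 slope deg -0.02 atX 0.417 z 0.0203
coupon front X 0.3832 Xmax 0.52 width 0.0295 midY -0.1428 slope deg 1.01 atX 0.451 z 0.0323
coupon centre: tester x mm -91.7 y mm -1.8
```

>>> jog_arm:
  deltas:
    - {"dx":0,"dy":-0.0005,"dz":-0.015,"yaw":0.8,"jaw":0.1}
    - {"dx":0,"dy":-0.0005,"dz":-0.0235,"yaw":0.8,"jaw":0.1}
    - {"dx":0,"dy":-0.0005,"dz":-0.0235,"yaw":0.8,"jaw":0.1}
    - {"dx":0,"dy":-0.0005,"dz":-0.0235,"yaw":0.8,"jaw":-1}
    - {"dx":0,"dy":-0.0005,"dz":-0.0235,"yaw":0.8,"jaw":-1}
    - {"dx":0,"dy":-0.0005,"dz":-0.0235,"yaw":0.8,"jaw":-1}
    - {"dx":0,"dy":-0.0005,"dz":-0.0235,"yaw":0.8,"jaw":-1}
    - {"dx":0,"dy":-0.0005,"dz":-0.0235,"yaw":0.8,"jaw":-1}
  force: 40

```text
time_s: 38.7
tcp_pos: [0.454, -0.1008, 0.0227]
ee_rot: [-0.054, 0.997, 0.008, 0.047]
wrist_force: [-1.4, 0.6, -0.4]
opening: 0.335
gripper_force: 39.5
```

>>> jog_arm:
  deltas:
    - {"dx":-0.01,"dy":-0.001,"dz":0.003,"yaw":0,"jaw":-1}
    - {"dx":-0.025,"dy":-0.002,"dz":0.006,"yaw":0,"jaw":-1}
    - {"dx":-0.035,"dy":-0.002,"dz":0.02,"yaw":0,"jaw":-1}
    - {"dx":-0.035,"dy":-0.002,"dz":0.05,"yaw":0,"jaw":-1}
    - {"dx":-0.035,"dy":0.03,"dz":0.06,"yaw":0,"jaw":-1}
    - {"dx":-0.035,"dy":0.07,"dz":0.06,"yaw":-2,"jaw":-1}
    - {"dx":-0.035,"dy":0.11,"dz":0.06,"yaw":-4,"jaw":-1}
    - {"dx":-0.03,"dy":0.15,"dz":0.06,"yaw":-6,"jaw":-1}

```text
time_s: 39.5
tcp_pos: [0.4224, 0.0498, 0.0828]
ee_rot: [-0.001, 0.999, 0.006, 0.047]
wrist_force: [0.9, -0.1, -1.1]
opening: 0.336
gripper_force: 39.7
```

>>> jog_arm:
  deltas:
    - {"dx":0.01,"dy":0.03,"dz":0,"yaw":0,"jaw":-1}
    - {"dx":0.015,"dy":0.054,"dz":0,"yaw":0,"jaw":-1}
    - {"dx":0.015,"dy":0.054,"dz":0,"yaw":0,"jaw":-1}
    - {"dx":0.015,"dy":0.054,"dz":0,"yaw":0,"jaw":-1}

```text
time_s: 39.9
tcp_pos: [0.438, 0.1031, 0.0825]
ee_rot: [-0.003, 0.999, 0.006, 0.047]
wrist_force: [-0.2, -1.0, -0.7]
opening: 0.337
gripper_force: 39.7
```

```bash
python3 st.py
```

```text
39.9 tcp [0.438  0.1031 0.0825] yaw 180.32 [-0.003  0.999  0.006  0.047] q [-0.26  0.41 -0.06  2.22  0.1   0.42  1.18] op 0.337 F [-0.2 -1.  -0.7]
```

>>> jog_arm:
  deltas:
    - {"dx":0.003,"dy":0.001,"dz":-0.035,"yaw":0,"jaw":-1}
    - {"dx":0.003,"dy":0.001,"dz":-0.06,"yaw":0,"jaw":-1}
    - {"dx":0.003,"dy":0.001,"dz":-0.072,"yaw":0,"jaw":-1}
    - {"dx":0.003,"dy":0.001,"dz":-0.0765,"yaw":0,"jaw":-1}
    - {"dx":0.003,"dy":0.001,"dz":-0.0765,"yaw":0,"jaw":-1}
    - {"dx":0.003,"dy":0.001,"dz":-0.0765,"yaw":0,"jaw":0.1}
    - {"dx":0.003,"dy":0.001,"dz":-0.0765,"yaw":0,"jaw":0.1}
    - {"dx":0.003,"dy":0.001,"dz":-0.0765,"yaw":0,"jaw":0.1}

```text
time_s: 40.7
tcp_pos: [0.4421, 0.1039, 0.0065]
ee_rot: [-0.002, 0.999, 0.006, 0.048]
wrist_force: [0.2, 0.5, 0.0]
opening: 0.549
gripper_force: 0.0
```

>>> jog_arm:
  deltas:
    - {"dx":0,"dy":0,"dz":0.03,"yaw":0,"jaw":0.1}
    - {"dx":0,"dy":0,"dz":0.08,"yaw":0,"jaw":0.1}
    - {"dx":-0.01,"dy":0,"dz":0.13,"yaw":0,"jaw":0.1}
    - {"dx":-0.02,"dy":0,"dz":0.18,"yaw":0,"jaw":0.1}
    - {"dx":-0.03,"dy":0,"dz":0.23,"yaw":0,"jaw":0.1}
    - {"dx":-0.03,"dy":0,"dz":0.28,"yaw":0,"jaw":0.1}
    - {"dx":-0.03,"dy":0,"dz":0.28,"yaw":0,"jaw":0.1}
    - {"dx":-0.03,"dy":0,"dz":0.28,"yaw":0,"jaw":0.1}

```text
time_s: 41.5
tcp_pos: [0.4123, 0.1042, 0.2875]
ee_rot: [-0.002, 0.999, 0.006, 0.049]
wrist_force: [-0.2, 0.0, -0.4]
opening: 0.55
gripper_force: 0.0
```

```bash
python3 st.py; python3 - <<'E'
from h import *
snap('wrist','w15'); im,P,ok=wcloud('w15'); h,s,v=hsv(im); z=P[...,2]
comp(ok&(v>130)&(s<60)&(z>.008)&(z<.022)&(P[...,1]>.03)&(P[...,1]<.18),P,'coupon')
comp(ok&(h>100)&(h<125)&(s>120)&(z>.035),P,'lid')
a=snap('scene','sc3')[1]; b=snap('side','sd3')[1]
k=cv2.imread('pics/w15.png')
cv2.imwrite('pics/c5.png',np.hstack([cv2.resize(a[:,:,::-1][150:480,100:480],(400,347)),cv2.resize(k,(400,347))]))
E
```

```text
41.5 tcp [0.4123 0.1042 0.2875] yaw 180.22 [-0.002  0.999  0.006  0.049] q [-0.21  0.09 -0.12  1.96  0.04  1.    1.23] op 0.55 F [-0.2  0.  -0.4]
coupon 2074 [464.2 102.6] [ 28.2 114.1] 89.5 z [0.0138 0.0156 0.0172] med [0.4598 0.1024 0.0156]
lid 17258 [469.5 297.3] [180.5 180.9] 87.8 z [0.0416 0.0433 0.0449] med [0.4535 0.2847 0.0433]
```

View pics/c5.png

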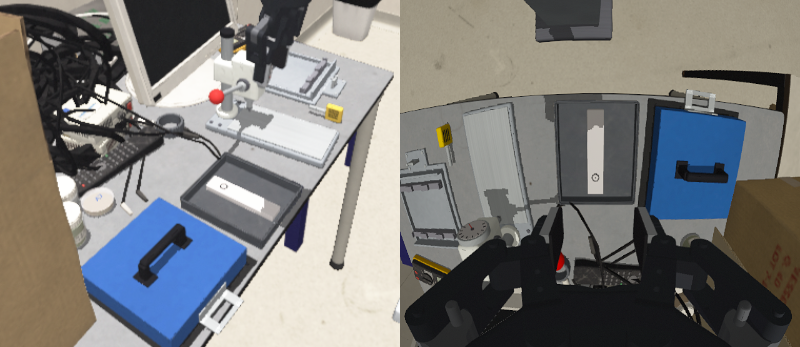

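The coupon lies flat in the tray at (595,150), the lid is on the mat, the lever is up, the pin and jars are in place and the crate is empty. I'm handing the job in.

```bash
python3 -c "
from bench import ticket
print(ticket.hand_in())"
```

```text
the job is handed in; nothing more can be done
None
```

The job is handed in, and its verdict was not shown: pin out on the bench clear of the crate, lid flat on the mat, the white coupon (the only one in the crate) pressed inside its ring and laid flat in the tray, lever up, jars not touched.

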